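# Bring the price tag round the bent display bar

## Task

The slate price tag hangs by its drilled collar on the short bent bar on the counter. Take it by its grip fin, slide it along the bar and round the bend without forcing it, and on along the second stretch until the collar sits fully home against the stop disc at the bar's free end. Then let go, leaving the tag hanging straight and the other things on the counter where they are.

Things in the scene. Friction and masses are not known exactly. Their poses are not given: they have to be found in the camera images.
- rail: fixed, rigid stainless bar, 12 mm in diameter, level, its axis 150 mm above the counter, on a post with a 90 mm round foot. Origin on the counter at the post's axis. The first stretch runs from the post along this frame's +x for 130 mm (a 28 mm disc at the post keeps the collar on); then the bar bends left, to +y, through 90 degrees at 70 mm centre-line radius, up to point bend_end
- bend_start (a point): point on the bar's axis where the first stretch ends and the bend begins; axes as the rail's; at (130, 0, 150) mm in the rail's frame
- bend_end (a point): point on the bar's axis where the bend ends, (200, 70, 150) mm in the rail's frame, axes as the rail's. From here a straight, level second stretch runs 120 mm to the stop disc (28 mm wide, 10 mm thick), roughly along +y: bent by hand, it points up to 11 degrees (0.2 rad) to either side of +y, differing each time. No pose gives that angle: find it by feel or by camera
- fin (a point): centre of the tag's grip fin, an upright aluminium plate 30 mm along the bar, 12 mm thick across it, standing on the collar, its top 17 mm above this point and 20 mm of it free below; to be pinched across its thickness from above. Axes: x along the collar's bore, z up. It lies 38 mm above the centre of the bore
- collar (a point): centre of the tag's collar: 24 mm long, 28 mm outside, bore 16 mm (2 mm of play all round; hanging free, the bore's centre is 2 mm below the bar's axis). x along the bore, z up. Home against the stop it is 108 mm from bend_end. Below hangs the slate, 80 mm long, 10 mm thick, down to 74 mm below this point. Collar, fin and slate are one rigid piece of about 0.18 kg
- tag: the same tag as a whole: origin at the bore's centre, x along the bore, z up. Pressing it against the bar or the stop with more than 25 N counts as forcing it
- cup: bystander: white mug, 68 mm wide, 58 mm high, inside the bar's bend; origin at the centre of its underside. Leave alone
- tamper: bystander: dark steel coffee tamper, 58 mm wide, 82 mm high, beside the first stretch; origin at the centre of its underside. Leave alone
- jar: bystander: glass jar, 56 mm wide, 70 mm high, outside the second stretch; origin at the centre of its underside. Leave alone
- jug: bystander: steel milk jug, 84 mm wide, 100 mm high; origin at the centre of its underside. Leave alone
- bowl: bystander: blue bowl, 120 mm wide, 50 mm high; origin at the centre of its underside. Leave alone
- caddy: bystander: wooden two-part caddy, 160 x 110 x 70 mm; origin at the centre of its underside. Leave alone
- spoon: bystander: steel spoon, 160 mm long, lying; origin at the middle of its underside. Leave alone
There are look-alikes about, which are no part of the job. What is shaped like the tag but green or pink is not meant.

How it is judged:
On the way, in this order (a step that is already met when the one before it is completed fails the run):
1. the collar is in the bend (y of collar in the frame of rail above 0.02 m), for 0.1 s.
2. the collar has passed the bend (y of collar in the frame of rail above 0.09 m), for 0.1 s.
At the end, for the whole second after the job is handed in: the collar is home against the stop disc (its centre more than 104 mm from bend_end on the second stretch; touching is 108 mm), the tag hangs upright within 0.2 rad and is at rest (under 20 mm/s) (distance between collar and bend_end above 0.104 m and y of collar in the frame of rail above 0.09 m and angle between tag's own z axis and vertical below 0.2 rad and linear speed of tag below 0.02 m/s).
It fails at once if the tag is forced: more than 25 N between the tag and the bar with its stop (contact force between tag and rail above 25 N).
It fails at once if a bystander (cup, tamper, jar, jug, bowl, caddy, spoon) is moved by more than 20 mm (distance of any of cup, tamper, jar, jug, bowl, caddy, spoon from where it was at the start of the episode above 0.02 m).
It also fails if it takes over 70 s, if anything falls off the work surface, if the arm or the gripper's body presses on something with over 40 N, if the wrist force passes 120 N, or if a joint passes its speed limit or range.

## Robot

A 6-joint arm with a two-finger parallel gripper is mounted at the origin on the work surface. World frame = base frame: x ahead of the robot, y to its left, z up, the work surface at z = 0. Lengths are in m, angles in rad, forces in N, time in s.
With the tool pointing down it reaches from about 0.35 to 0.775 m from the base axis. Payload 5.5 kg.
Tool frame: the origin (TCP) lies at the very end of the fingers, on their centre line; the grasp point (between the pads) lies 19 mm behind it; x points along the fingers, y is the direction in which the jaws open and shut, and the axes are right-handed (so a half turn about x gives the same grasp; the last joint's range is limited). The gripper opens to 85 mm and grips with 20 to 120 N. Pads are 22 mm wide; open, the fingers measure 114 mm over their backs; the gripper's body (76 mm by 85 mm) begins 54 mm behind the grasp point. The pads swing forward as they close: fully open they stand 13 mm farther back than shut.
Start: joints at [1.072, 0.313, 0.046, 1.304, 0, 1.431], TCP at [0.202, 0.538, 0.231] pointing down, gripper open.
Joint ranges: [-2.76, 2.76], [-0.86, 1.69], [-1.03, 1.26], [-2.2, 2.34], [-1.47, 1.5], [-3.14, 3.14]. Speed limits (rad/s): [2.57, 2.57, 3.14, 3.14, 3.14, 3.14].

## Interface

Orientations are given as a unit quaternion [w, x, y, z].
In Python, from workcell import readout, cams, env, finder gives the robot as it stands.
- The arm moves only by the tool drive_tool, never from a script. Its argument "moves" is a list that holds one entry, the list of rows, each a list of 7 numbers: the shift along the tool's x, y, z in m, then the turn, a rotation vector about the tool's x, y, z in rad, then the closure in counts, from 0 (fully open) to 255 (shut). A call has exactly 5 rows; each row is the pose to reach, as a shift and turn from the pose measured when the call began, along the tool's axes at that moment; what a row does not reach only later rows make up. A row lasts 1/8 s, in which the tool goes at most 62.5 mm and 10.7 degrees, less where a joint would pass 70% of its speed; a pose out of reach is approached as far as the arm can. A call with a gripper value outside its range is refused whole. The fingers move at their own pace and stop on an object; "squeeze" is the grip in N (left out, the last holds). Time passes only in rows, so rows that repeat a pose let the fingers close, or fill a call up. It gives the time, the measured TCP pose, the force and the opening at its end, in the units of the state.
- readout.get_state(): the state, without advancing time (a new reading comes with each control period).
- cams.read_camera(name): name is "scene" or "top" or "wrist"; returns the picture (420x560x3 uint8, blue, green, red); there is no depth.
- cams.camera_params(name): a dict with "mtx" (3x3 intrinsics, pixels), "dist" ([k1, k2, p1, p2, k3] as OpenCV has them; the pictures are not rectified), "R" (3x3) and "t" (3): a world point X has camera coordinates R X + t; the wrist camera has in their place "mount" (4x4, takes a point from camera to tool coordinates, whose origin is the TCP and whose axes are the tool frame's). Camera axes: x right, y down, z forward; pixel columns grow to the right and rows downward; lengths in m; the calibration is good to about 2 mm. A picture is of the moment at which its call begins: read the wrist's pose just before it. camera_params takes no time and is no camera call.
- env.hand_in(): hands the job in, once; it reports no verdict.
Trained networks look in the newest picture that a camera, given by its name, has taken for a name from the list of things; names that differ only in an ending like _2 or _b are one class to them, and where a whole thing is asked for, a point or a joint stands for the part that bears it (a point fixed in the world has none). Each returns a list of dicts, best first, with "conf" (0 to 1); they miss things now and then, are a little off and sometimes report something else, mostly with a low value. They report only what shows in the picture. A call takes as long as a camera call. They do not tell look-alikes from the thing itself.
- finder.regions_of(camera, name): "pixels" (420x560 bool, what is visible of it) and "point" ([column, row] in pixels, amid what is visible of it).
The state is a dict: "clock": time; "joint_pos": joint angles; "qvel": joint speeds; "tau": joint torques, N m; "tcp_pos": TCP position; "orientation": TCP orientation; "wrist_force": force on the tool from outside, world axes, zero at the start; "ft_torque": the same for the moment, N m; "finger_gap": finger opening in m.
Only numpy, scipy, OpenCV 4.12 (cv2) and the standard library are available. Lean on these libraries where they do the work, as an engineer would, in place of code of your own. Each camera call takes 0.05 s, during which the arm holds its last target.

## Working session

There is one attempt and no reset: what is moved stays moved. The work goes in short steps, Python scripts to look and compute and a tool call to move; the robot and the scene stay as the last step left them, time stands still between calls to the robot, and variables do not carry over. Pictures are saved under pics/ and viewed, and the job is handed in when it is done.

Besides the shell and the picture viewer there is one more tool, called after ">>>" as name([rows], argument=value, ...), one row to a line, values as JSON. drive_tool: Moves the arm, as the interface text tells. Its arguments: {"type":"object","properties":{"moves":{"type":"array"},"squeeze":{"type":"number"}},"required":["moves"]}

```bash
mkdir -p pics; ls
cat > h.py <<'E'
import numpy as np, cv2
from workcell import readout, cams, env, finder
def save(name,f,crop=None,scale=1):
    im=cams.read_camera(name)
    cv2.imwrite('pics/raw_'+f,im)
    if crop: im=im[crop[1]:crop[3],crop[0]:crop[2]]
    if scale!=1: im=cv2.resize(im,None,fx=scale,fy=scale,interpolation=cv2.INTER_CUBIC)
    cv2.imwrite('pics/'+f,im)
E
python3 - <<'E'
from h import *
print(readout.get_state())
for c in ['scene','top','wrist']:
    save(c,c+'0.png',scale=1.4); print(c,cams.camera_params(c))
print(readout.get_state()['clock'])
E
```

```text
pics
{'clock': 0.0, 'joint_pos': array([ 1.07241583e+00,  3.14002792e-01,  4.49508267e-02,  1.30360437e+00,
       -1.14290928e-05,  1.43119009e+00]), 'qvel': array([ 0.0009973 ,  0.00039195, -0.00159925, -0.00093445, -0.00098818,
        0.00117699]), 'tau': array([-1.16592426e-03, -4.80630720e+01,  2.98529434e+01,  1.97452650e-02,
       -1.25500528e-04, -2.00309597e-05]), 'tcp_pos': array([0.20165903, 0.53791504, 0.23039601]), 'orientation': array([ 0.6955573 ,  0.12554088,  0.6959621 , -0.12679228]), 'wrist_force': array([-5.23478168e-01, -5.30166151e-01, -3.13615795e-04]), 'ft_torque': array([ 0.03605575, -0.01296861, -0.03457588]), 'finger_gap': 0.08548640196474072}
scene {'mtx': array([[391.60749724,   0.        , 273.50156756],
       [  0.        , 391.60749724, 214.60682744],
       [  0.        ,   0.        ,   1.        ]]), 'dist': array([-0.03904555,  0.        ,  0.        ,  0.        ,  0.        ]), 'R': array([[-0.88202116,  0.47116003,  0.00684866],
       [ 0.37102474,  0.70337886, -0.60629928],
       [-0.29048118, -0.53222777, -0.79520707]]), 't': array([ 0.47
[... 395 characters left out ...]
0.18066225, -0.01323113, -0.98345619]]), 't': array([-0.07017297,  0.56180902,  1.13306111])}
wrist {'mtx': array([[300.36546366,   0.        , 281.77936988],
       [  0.        , 300.36546366, 211.14495424],
       [  0.        ,   0.        ,   1.        ]]), 'dist': array([-0.05056686,  0.        ,  0.        ,  0.        ,  0.        ]), 'mount': array([[-1.74910710e-03, -2.72613098e-01,  9.62122154e-01,
        -1.43593235e-01],
       [ 9.99998327e-01, -9.91215053e-04,  1.53710832e-03,
         4.87965644e-04],
       [ 5.34634101e-04,  9.62123233e-01,  2.72614376e-01,
        -6.91411690e-02],
       [ 0.00000000e+00,  0.00000000e+00,  0.00000000e+00,
         1.00000000e+00]])}
0.15
```

View pics/scene0.png

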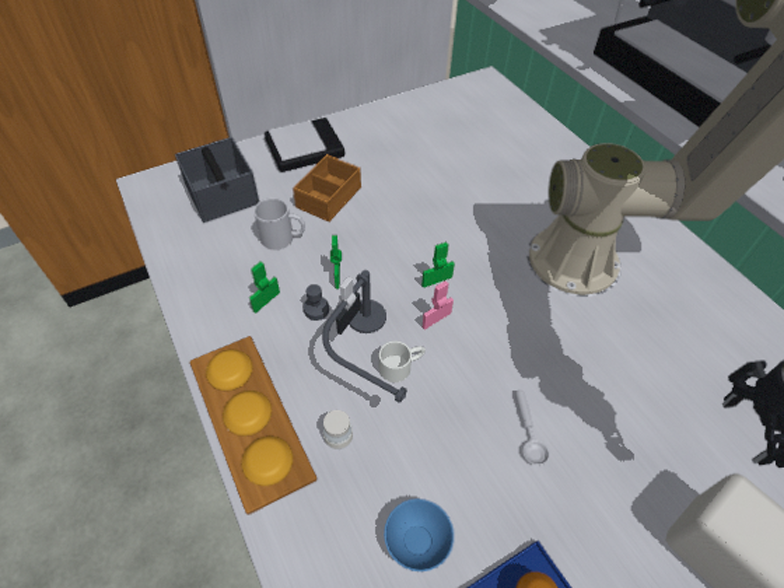

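View pics/top0.png

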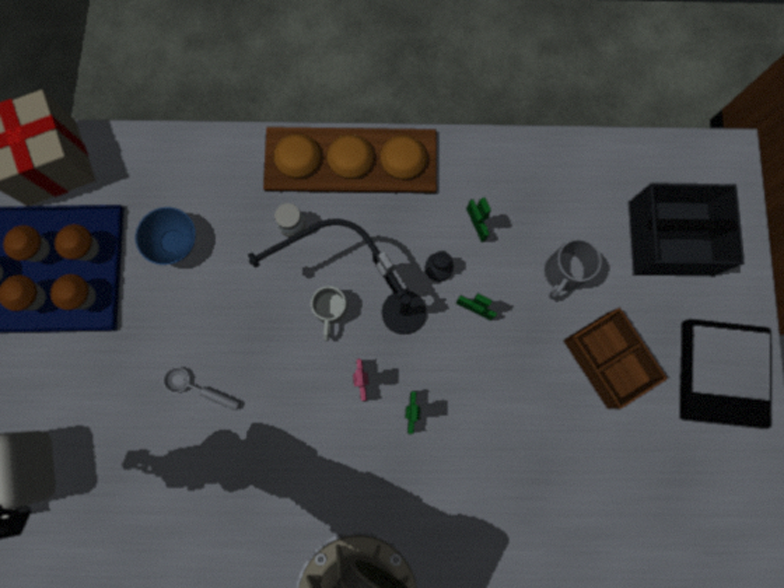

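View pics/wrist0.png

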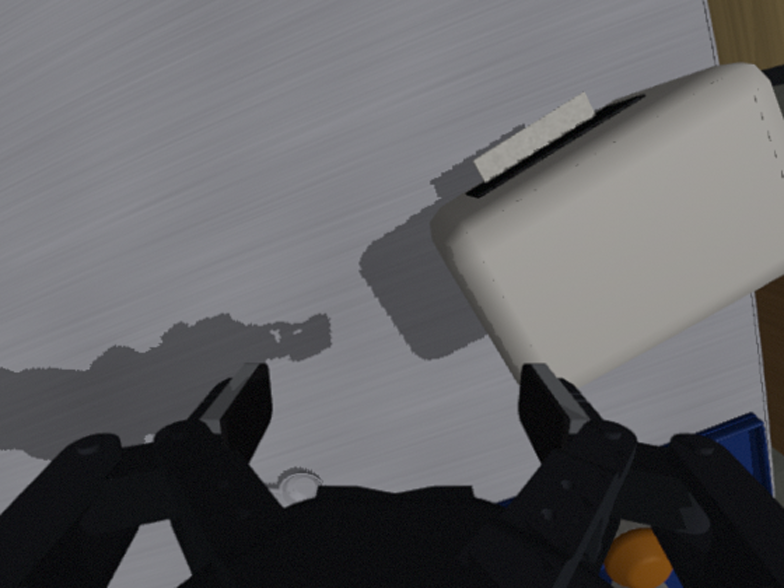

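```bash
cat >> h.py <<'E'
def proj(c,X,p=None):
    p=p or cams.camera_params(c)
    r,_=cv2.Rodrigues(p['R']); 
    return cv2.projectPoints(np.asarray(X,float).reshape(-1,1,3),r,p['t'],p['mtx'],p['dist'])[0].reshape(-1,2)
def ray(c,uv,p=None):
    p=p or cams.camera_params(c)
    n=cv2.undistortPoints(np.asarray(uv,float).reshape(-1,1,2),p['mtx'],p['dist']).reshape(-1,2)
    d=np.c_[n,np.ones(len(n))]@p['R']; o=-p['R'].T@p['t']
    return o,d
def atz(c,uv,z,p=None):
    o,d=ray(c,uv,p); return o+d*((z-o[2])/d[:,2])[:,None]
def curve(th,n=60,off=0):
    s1=np.linspace(0,130,n); a=np.linspace(0,np.pi/2,n); s2=np.linspace(0,130,n)
    x,y,yaw,b=th
    P=np.r_[np.c_[s1,0*s1],np.c_[130+70*np.sin(a),70-70*np.cos(a)],np.c_[200-s2*np.sin(b),70+s2*np.cos(b)]]/1000
    c,s=np.cos(yaw),np.sin(yaw)
    return np.c_[x+c*P[:,0]-s*P[:,1],y+s*P[:,0]+c*P[:,1],0.15+0*P[:,0]]
E
python3 - <<'E'
from h import *
out={}
for c in ['scene','top']:
    im=cams.read_camera(c)
    for n in ['rail','tag','fin','collar','cup','jar','tamper']:
        r=finder.regions_of(c,n)
        for k,q in enumerate(r[:6]):
            print(c,n,round(q['conf'],2),np.round(q['point'],1),q['pixels'].sum())
            out[f'{c}_{n}_{k}']=q['pixels']
    v=im.copy()
    m=out.get(f'{c}_rail_0'); 
    if m is not None: v[m]=(0,0,255)
    cv2.imwrite(f'pics/m_{c}.png',cv2.resize(v,None,fx=1.4,fy=1.4))
np.savez('masks.npz',**out)
print(readout.get_state()['clock'])
E
```

```text
scene rail 0.82 [260.4 227.3] 1049
scene tag 0.93 [309.9 218.7] 392
scene tag 0.82 [248.8 216.5] 404
scene tag 0.75 [188.5 205. ] 449
scene tag 0.67 [240.4 185. ] 188
scene tag 0.6 [313.8 192.3] 415
scene fin 0.9 [310.9 218.1] 395
scene fin 0.85 [316.4 191.1] 395
scene fin 0.74 [186.3 204.7] 486
scene fin 0.55 [246.1 215.1] 326
scene fin 0.55 [243.7 184.4] 153
scene collar 0.95 [245.1 215.7] 384
scene collar 0.74 [184.4 205.8] 468
scene collar 0.65 [310.1 191.4] 383
scene collar 0.63 [317.3 216.6] 328
scene collar 0.56 [300.8 380.2] 1958
scene collar 0.51 [240.4 182.3] 178
scene cup 0.71 [282.6 254.7] 645
scene jar 0.76 [237.8 305.6] 483
scene tamper 0.86 [224.3 219.9] 325
top rail 0.89 [278.9 211.7] 1398
top tag 0.73 [293.2 294.6] 105
top tag 0.7 [342.  153.5] 303
top tag 0.65 [258.9 273.1] 185
top tag 0.61 [275.2 190.4] 184
top tag 0.56 [341.7 218.8] 287
top fin 0.8 [343.6 154.1] 292
top fin 0.76 [293.5 292. ] 177
top fin 0.64 [258.8 271.8] 198
top fin 0.63 [275.1 191.1] 162
top fin 0.6 [342.3 219.3] 284
top collar 0.7 [257.4 273.2] 156
top collar 0.7 [292.3 292.6] 187
top collar 0.58 [341.6 153.6] 332
top collar 0.51 [276.2 191.2] 187
top collar 0.51 [339.2 215.3] 290
top cup 0.89 [234.7 219.8] 626
top cup 0.18 [272.5 191.9] 197
top jar 0.78 [204.9 158. ] 423
top tamper 0.7 [313.1 191.2] 329
0.95
```

Run:
```python
from h import *
v=cv2.imread('pics/m_top.png'); 
s=cv2.imread('pics/raw_scene0.png')[160:300,200:320]; t=cv2.imread('pics/raw_top0.png')[140:250,170:320]
mt=np.load('masks.npz')
tm=cv2.imread('pics/raw_top0.png'); tm[mt['top_rail_0']]=(0,0,255); tm=tm[140:250,170:320]
a=cv2.resize(s,(390,455),interpolation=cv2.INTER_CUBIC)
b=cv2.resize(t,(410,300),interpolation=cv2.INTER_CUBIC);b2=cv2.resize(tm,(410,300),interpolation=cv2.INTER_CUBIC)
o=np.zeros((600,800,3),np.uint8); o[:455,:390]=a; o[:300,390:]=b; o[300:,390:]=b2
cv2.imwrite('pics/crop1.png',o)
```

```text
(no output)
```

View pics/crop1.png

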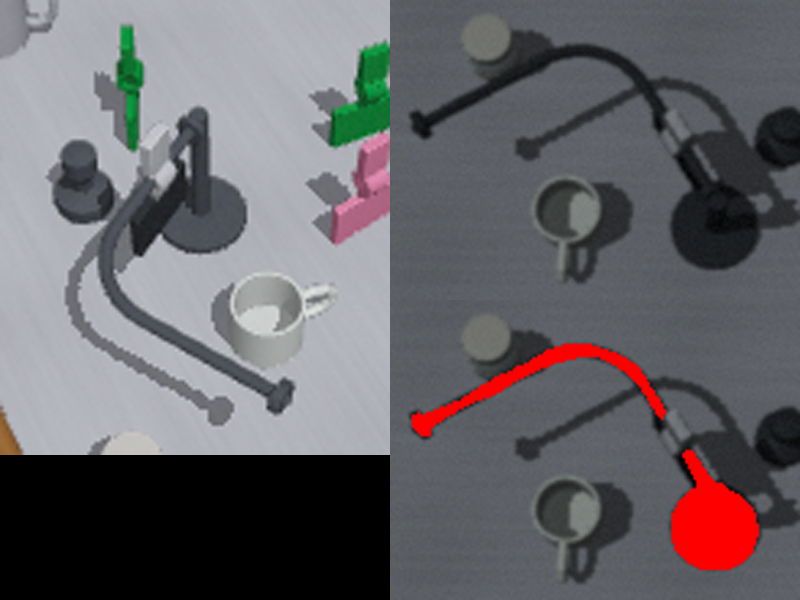

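The tags found are at scene pixels (249,216), (188,205), (240,185), (314,192) and (310,219). Three of them are green and (310,219) is pink. Only (249,216), top (275,190), has a bare metal fin and a dark slate and hangs on the bar, so that is the one meant, and the crop confirms it. Next I fit the bar.

```bash
cat > fit.py <<'E'
from h import *
from scipy.optimize import least_squares
from scipy.spatial import cKDTree
mt=np.load('masks.npz')
th0=None
# initial from top: post foot & bar
pts={}
for c in ['top','scene']:
    m=mt[f'{c}_rail_0']; v,u=np.nonzero(m); pts[c]=np.c_[u,v].astype(float)
# init
A=atz('top',[[410/1.4,290/1.4],[205,170]],0.15)
foot=atz('top',[[404/1.4,312/1.4]],0.0)[0]
bs=atz('top',[[372/1.4,245/1.4]],0.15)[0]
yaw=np.arctan2(*(bs-foot)[[1,0]]); print(foot,bs,yaw)
def keep(c,th):
    # mask px near the bar only, from beyond tag; both edges -> lateral centroid
    C=curve(th,200); uv=proj(c,C); t=cKDTree(uv); d,i=t.query(pts[c]); 
    return d,i,uv
def res(th,pr):
    r=[]
    for c in pr:
        C=curve(th,200); uv=proj(c,C)
        T=np.gradient(uv,axis=0); T/=np.linalg.norm(T,axis=1)[:,None]+1e-9
        tr=cKDTree(uv); d,i=tr.query(pts[c])
        ok=(i>0.5*600/3)&(i<585)&(d<9)   # beyond s1>65mm, before stop
        e=((pts[c]-uv[i])*np.c_[-T[i,1],T[i,0]]).sum(1)
        # binned centroid
        for k in range(100,590,7):
            s=ok&(i>=k)&(i<k+7)
            r.append(e[s].mean() if s.sum()>2 else 0)
    # end of stop: extent along? top mask far end
    return np.array(r)
def resF(th,pr):
    r=list(res(th,pr))
    f=proj('top',[[th[0],th[1],0.012]])[0]
    return np.array(r)
from itertools import product
for pr in (['top'],['scene'],['top','scene']):
    best=None
    for dy,b in product((-.2,0,.2),(-.15,0,.15)):
        s=least_squares(res,[foot[0],foot[1],yaw+dy,b],args=(pr,),loss='soft_l1',x_scale=[.01,.01,.1,.1],diff_step=1e-4)
        if best is None or s.cost<best.cost: best=s
    print(pr,np.round(best.x,4),best.cost, np.sqrt(np.mean(best.fun**2)))
np.save('rail.npy',best.x)
for c in ['top','scene']:
    im=cv2.imread(f'pics/raw_{c}0.png'); im=cv2.resize(im,None,fx=5,fy=5,interpolation=cv2.INTER_CUBIC)
    for p in proj(c,curve(best.x)): cv2.circle(im,tuple(int(q) for q in (p+.5)*5),2,(0,0,255),-1)
    f=proj(c,[[best.x[0],best.x[1],0]])[0]; cv2.circle(im,tuple(int(q) for q in (f+.5)*5),5,(0,255,0),-1)
    o=im[700:1250,800:1600] if c=='top' else im[850:1450,900:1600]
    cv2.imwrite(f'pics/fit_{c}.png',o)
E
python3 fit.py
```

```text
[ 0.53934805 -0.0866406   0.        ] [ 0.63792647 -0.0236142   0.15      ] 0.568853981896669Traceback (most recent call last):
  File "fit.py", line 41, in <module>
    s=least_squares(res,[foot[0],foot[1],yaw+dy,b],args=(pr,),loss='soft_l1',x_scale=[.01,.01,.1,.1],diff_step=1e-4)
    return func(*args, **kwargs)
    result = trf(vector_fun.fun, vector_fun.jac, x0, f0, J0, lb, ub, ftol, xtol,
                 gtol, max_nfev, x_scale, loss_function, tr_solver,
                 tr_options.copy(), verbose, callback=callback_wrapped)
    return trf_no_bounds(
        fun, jac, x0, f0, J0, ftol, xtol, gtol, max_nfev, x_scale,
        loss_function, tr_solver, tr_options, verbose, callback=callback)
    J, f = scale_for_robust_loss_function(J, f, rho)
           ~~~~~~~~~~~~~~~~~~~~~~~~~~~~~~^^^^^^^^^^^
    f *= rho[1] / J_scale
numpy._core._exceptions._UFuncOutputCastingError: Cannot cast ufunc 'multiply' output from dtype('float64') to dtype('int64') with casting rule 'same_kind'
```

```bash
sed -i 's/else 0)/else 4.0)/; s/(d<9)/(d<D[0])/; s/return np.array(r)$/return np.array(r,float)/; s/^th0=None/D=[25]/' fit.py
sed -i "s/^    print(pr,np/    D[0]=7; best=least_squares(res,best.x,args=(pr,),loss='soft_l1',x_scale=[.01,.01,.1,.1],diff_step=1e-4); D[0]=25\n    print(pr,np/" fit.py
python3 fit.py
```

```text
[ 0.53934805 -0.0866406   0.        ] [ 0.63792647 -0.0236142   0.15      ] 0.568853981896669
['top'] [ 0.5419 -0.0865  0.585  -0.0669] 20.653672113700615 1.1956824502485688
['scene'] [ 0.5388 -0.0834  0.5809 -4.5588] 67.31386380833372 2.187366325252446Traceback (most recent call last):
  File "fit.py", line 41, in <module>
    s=least_squares(res,[foot[0],foot[1],yaw+dy,b],args=(pr,),loss='soft_l1',x_scale=[.01,.01,.1,.1],diff_step=1e-4)
    return func(*args, **kwargs)
    vector_fun = VectorFunction(
        fun_wrapped,
    ...<6 lines>...
        workers=workers
    )
    self.J, dct = approx_derivative(
                  ~~~~~~~~~~~~~~~~~^
        self.fun_wrapped, self.x, f0=self.f, **finite_diff_options
        ^^^^^^^^^^^^^^^^^^^^^^^^^^^^^^^^^^^^^^^^^^^^^^^^^^^^^^^^^^
    )
    ^
    J, _nfev = _dense_difference(fun_wrapped, x0, f0, h,
               ~~~~~~~~~~~~~~~~~^^^^^^^^^^^^^^^^^^^^^^^^
                             use_one_sided, method,
                             ^^^^^^^^^^^^^^^^^^^^^^
                             mf)
                             ^^^
    df = [f_eval - f0 for f_eval in f_evals]
                                    ^^^^^^^
    f = np.atleast_1d(self.fun(x, *self.args, **self.kwargs))
                      ~~~~~~~~^^^^^^^^^^^^^^^^^^^^^^^^^^^^^^
    return np.atleast_1d(self.fun(x))
                         ~~~~~~~~^^^
    return self.f(x, *self.args, **self.kwargs)
           ~~~~~~^^^^^^^^^^^^^^^^^^^^^^^^^^^^^^
  File "fit.py", line 22, in res
    C=curve(th,200); uv=proj(c,C)
                        ~~~~^^^^^
  File "h.py", line 10, in proj
    p=p or cams.camera_params(c)
           ~~~~~~~~~~~~~~~~~~^^^
ValueError: time passes only in moves, steps and waits
```

```bash
sed -i 's/^from workcell.*/&\nimport functools\n@functools.lru_cache(None)\ndef cp(c): return cams.camera_params(c)/; s/p=p or cams.camera_params(c)/p=p or cp(c)/' h.py
sed -i "s/product((-.2,0,.2),(-.15,0,.15))/[(0,-.067)]/; s/,foot\[1\],yaw+dy,b\]/,foot[1],.585,b]/; s/x_scale=/bounds=([.4,-.2,.3,-.25],[.7,.1,.9,.25]),x_scale=/; s/^D=\[25\]/D=[12]/; s/D\[0\]=25$/D[0]=12/" fit.py
python3 fit.py
```

```text
[ 0.53934805 -0.0866406   0.        ] [ 0.63792647 -0.0236142   0.15      ] 0.568853981896669
['top'] [ 0.5401 -0.0856  0.571  -0.052 ] 19.930822821818023 1.1858913450294133
['scene'] [ 0.5396 -0.0836  0.5852 -0.0676] 20.337371147890416 1.1912368994023612
['top', 'scene'] [ 0.5395 -0.0862  0.5772 -0.0713] 59.19832022632258 1.36374411271731
```

View pics/fit_top.png

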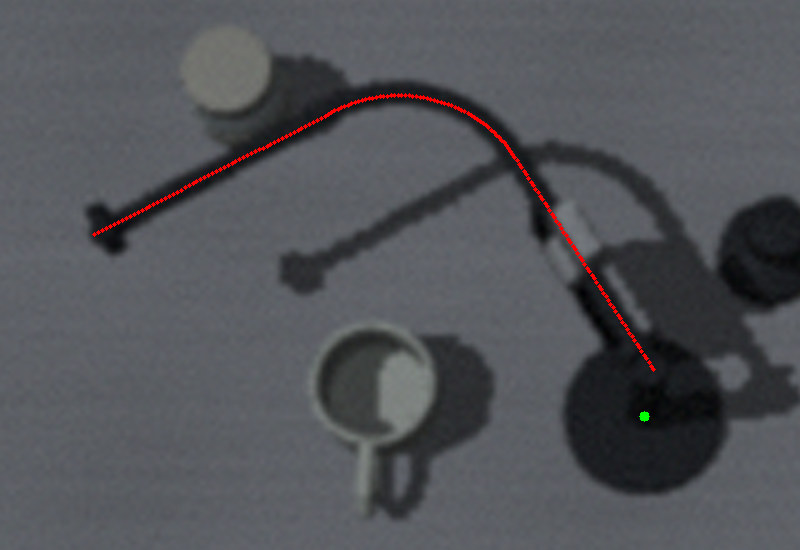

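View pics/fit_scene.png

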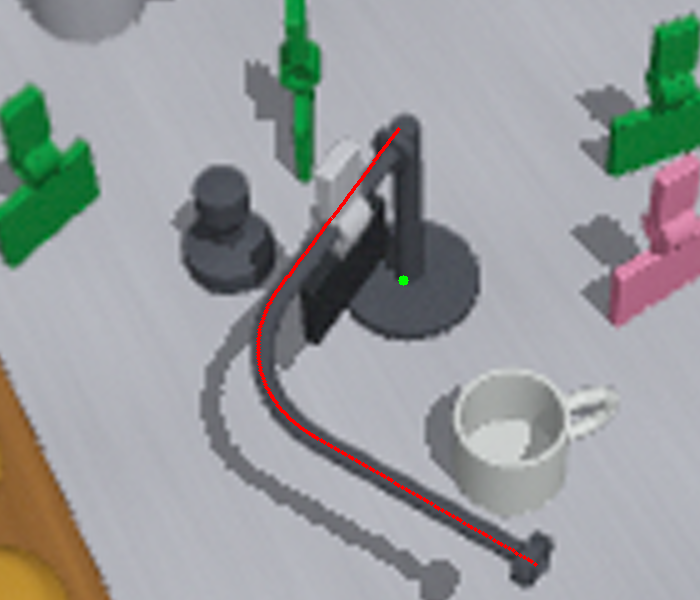

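```bash
cat > fit2.py <<'E'
from h import *
from scipy.optimize import minimize
# soft dark-bar image cost: IoU between rendered bar band and mask
mt=np.load('masks.npz')
S=4
def band(c,th):
    C=curve(th,60)
    im=np.zeros((420*S,560*S),np.uint8)
    uv=proj(c,C); p=cp(c)
    d=(C@p['R'].T+p['t'])[:,2]; w=0.012*p['mtx'][0,0]/d*S
    C2=C[45:178]; uv=(uv[45:178]+.5)*S-.5
    # draw polygon band
    T=np.gradient(uv,axis=0); T/=np.linalg.norm(T,axis=1)[:,None]; N=np.c_[-T[:,1],T[:,0]]*w[45:178,None]/2
    poly=np.r_[uv+N,(uv-N)[::-1]]
    cv2.fillPoly(im,[np.round(poly*16).astype(np.int32)],255,shift=4)
    return im
wins={'top':None,'scene':None}
masks={}
for c in wins:
    masks[c]=cv2.resize(mt[f'{c}_rail_0'].astype(np.uint8)*255,None,fx=S,fy=S,interpolation=cv2.INTER_LINEAR).astype(float)/255
G={c:cv2.GaussianBlur(masks[c],(0,0),6) for c in wins}
def cost(th,cs,full=False):
    r=0
    for c in cs:
        b=cv2.GaussianBlur(band(c,th).astype(float)/255,(0,0),6)
        # compare only in neighbourhood & excluding post foot region
        W=np.ones_like(b)
        near=cv2.dilate((b>0.05).astype(np.uint8),np.ones((41,41),np.uint8))
        r+=-(b*G[c]).sum()/np.sqrt((b*b).sum())/np.sqrt(((G[c]*near)**2).sum())
    return r
x0=np.array([0.543,-0.086,0.58,-0.06])
for cs in (['top'],['scene'],['top','scene']):
    sim=np.r_[[x0],x0+np.diag([.008,.008,.05,.05])]
    s=minimize(cost,x0,args=(cs,),method='Nelder-Mead',options=dict(initial_simplex=sim,maxiter=150,xatol=2e-4,fatol=1e-6))
    print(cs,np.round(s.x,4),s.fun)
    np.save('rail_'+cs[0]+'.npy' if len(cs)==1 else 'rail.npy',s.x)
    for c in cs:
        im=cv2.imread(f'pics/raw_{c}0.png'); im=cv2.resize(im,None,fx=5,fy=5,interpolation=cv2.INTER_CUBIC)
        for p in proj(c,curve(s.x)): cv2.circle(im,tuple(int(q) for q in (p+.5)*5),2,(0,0,255),-1)
        f=proj(c,[[s.x[0],s.x[1],0]])[0]; cv2.circle(im,tuple(int(q) for q in (f+.5)*5),5,(0,255,0),-1)
        o=im[700:1250,800:1600] if c=='top' else im[850:1450,900:1600]
        cv2.imwrite(f'pics/fit2{len(cs)}_{c}.png',o)
E
python3 fit2.py
```

```text
['top'] [ 0.5442 -0.0874  0.6048 -0.0896] -0.9799823202428887
['scene'] [ 0.541  -0.0837  0.601  -0.083 ] -0.9382439669286742
['top', 'scene'] [ 0.542  -0.0859  0.6003 -0.0922] -1.8964266527633948
```

```bash
python3 -c "
import cv2,numpy as np
a=cv2.imread('pics/fit22_top.png');b=cv2.imread('pics/fit22_scene.png')
a=cv2.resize(a[:400],(800,400))[:,:420];o=np.zeros((600,800,3),np.uint8)
o[:400,:]=cv2.imread('pics/fit22_top.png')[:400];cv2.imwrite('pics/c2.png',o)"
```

```text
(no output)
```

View pics/fit22_top.png

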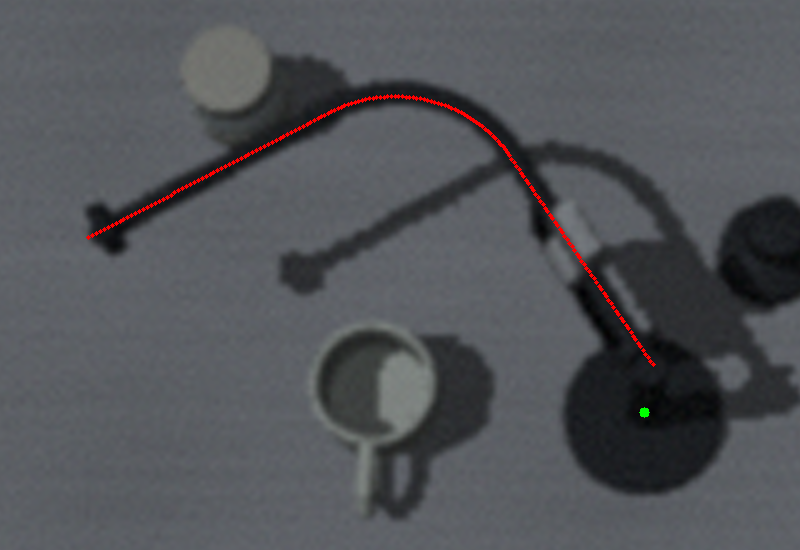

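View pics/fit22_scene.png

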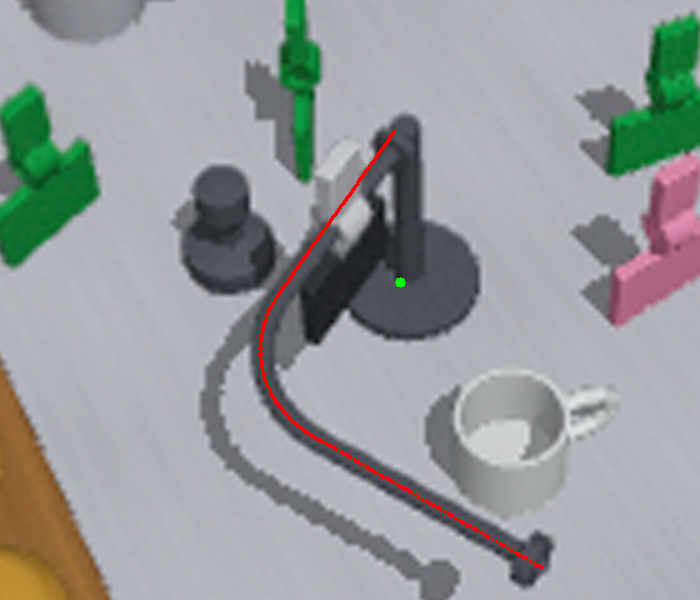

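```bash
cat > fit3.py <<'E'
from h import *
from scipy.optimize import minimize
from scipy.ndimage import map_coordinates, gaussian_filter
I={c:cv2.imread(f'pics/raw_{c}0.png').astype(float).mean(2) for c in ('top','scene')}
lo={'top':(30,95),'scene':(60,170)}
off=np.linspace(-2,2,33)  # in units of half width(6mm)
def prof(c,th,sel):
    C=curve(th,60); uv=proj(c,C); p=cp(c)
    d=(C@p['R'].T+p['t'])[:,2]; w=0.006*p['mtx'][0,0]/d
    T=np.gradient(uv,axis=0); T/=np.linalg.norm(T,axis=1)[:,None]+1e-9; N=np.c_[-T[:,1],T[:,0]]
    P=uv[sel,None]+N[sel,None]*(w[sel,None]*off)[...,None]
    return map_coordinates(I[c],[P[...,1],P[...,0]],order=1)
inn=abs(off)<0.9; out=(abs(off)>1.3)&(abs(off)<2.0)
L=(off<-1.3);R=(off>1.3)
def cost(th,cs):
    r=0
    for c in cs:
        sel=np.r_[50:60,61:120,121:174]
        q=prof(c,th,sel)
        a=q[:,inn].mean(1); b=q[:,L].mean(1); d=q[:,R].mean(1)
        s=10 if c=='top' else 30
        r-=np.mean(np.tanh((b-a)/s)+np.tanh((d-a)/s))+0.3*np.mean((b+d)/2-a)/s
    # stop end
    return r
if __name__=='__main__':
  for cs in (['top'],['scene'],['top','scene']):
    best=None
    for x0 in ([.545,-.086,.6,-.08],[.548,-.09,.6,-.05],[.542,-.086,.57,-.05]):
        x0=np.array(x0)
        sim=np.r_[[x0],x0+np.diag([.006,.006,.04,.04])]
        s=minimize(cost,x0,args=(cs,),method='Nelder-Mead',options=dict(initial_simplex=sim,maxiter=300,xatol=1e-4,fatol=1e-6))
        if best is None or s.fun<best.fun: best=s
    s=best
    print(cs,np.round(s.x,4),s.fun)
    np.save('rail_'+cs[0]+'.npy' if len(cs)==1 else 'rail.npy',s.x)
    for c in cs:
        im=cv2.imread(f'pics/raw_{c}0.png'); im=cv2.resize(im,None,fx=5,fy=5,interpolation=cv2.INTER_CUBIC)
        for p in proj(c,curve(s.x)): cv2.circle(im,tuple(int(q) for q in (p+.5)*5),2,(0,0,255),-1)
        f=proj(c,[[s.x[0],s.x[1],0]])[0]; cv2.circle(im,tuple(int(q) for q in (f+.5)*5),5,(0,255,0),-1)
        o=im[700:1250,800:1600] if c=='top' else im[850:1450,900:1600]
        cv2.imwrite(f'pics/fit3{len(cs)}_{c}.png',o)
E
python3 fit3.py
python3 -c "
import cv2,numpy as np
for n in (1,2):
  a=cv2.imread(f'pics/fit3{n}_top.png')[50:350,60:700];b=cv2.imread(f'pics/fit3{n}_scene.png')[80:600]
  o=np.zeros((600,800,3),np.uint8);a=cv2.resize(a,None,fx=.7,fy=.7);b=cv2.resize(b[:,200:580],None,fx=.9,fy=.9)
  o[:a.shape[0],:a.shape[1]]=a;o[:b.shape[0],450:450+b.shape[1]]=b
  cv2.imwrite(f'pics/c3{n}.png',o)"
```

```text
['top'] [ 0.5405 -0.0853  0.5736 -0.0508] -3.5711384620002082
['scene'] [ 0.5403 -0.0829  0.5875 -0.0686] -2.5326703173391745
['top', 'scene'] [ 0.5424 -0.0848  0.5958 -0.0728] -5.935063724389515
```

View pics/c31.png

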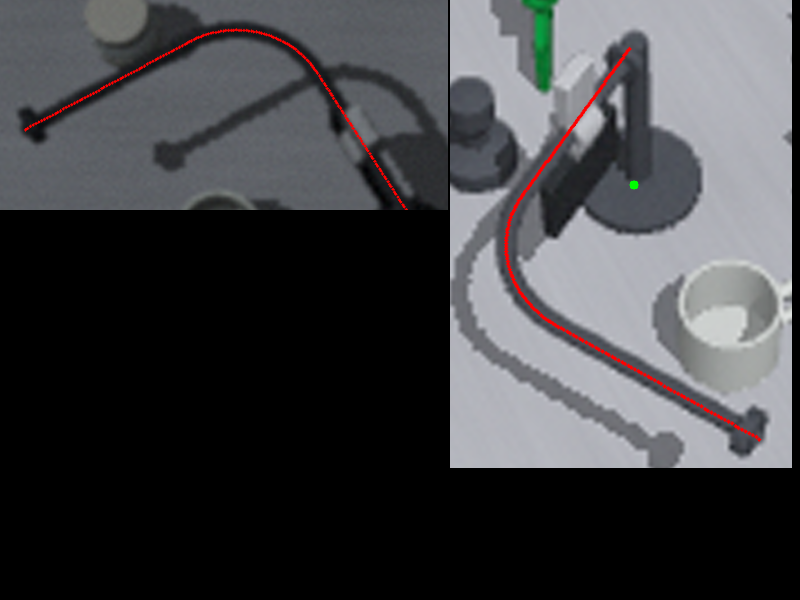

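View pics/c32.png

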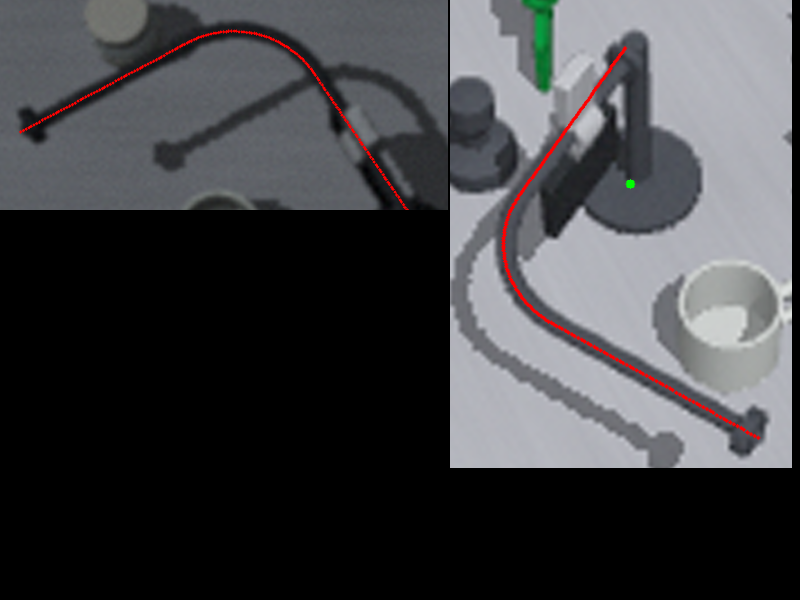

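```bash
cat >> h.py <<'E'
from scipy.spatial.transform import Rotation as Rn
def Rt(q): return Rn.from_quat([q[1],q[2],q[3],q[0]])
def tgt(pos,yaw,st=None,flip=False):
    """shift and turn (tool axes) to reach TCP pos with tool down, tool z axis along horizontal dir yaw"""
    st=st or readout.get_state()
    R=Rt(st['orientation'])
    x=np.array([0,0,-1.]); z=np.array([np.cos(yaw),np.sin(yaw),0]); 
    if flip: z=-z
    y=np.cross(z,x)
    T=Rn.from_matrix(np.c_[x,y,z])
    return R.inv().apply(np.asarray(pos)-st['tcp_pos']), (R.inv()*T).as_rotvec()
def railpt(s,th):
    """axis point and heading at arclength s (m)"""
    x,y,yaw,b=th; A=0.07*np.pi/2
    if s<.13: p=np.array([s,0]);h=0
    elif s<.13+A: a=(s-.13)/.07; p=np.array([.13+.07*np.sin(a),.07-.07*np.cos(a)]);h=a
    else: u=s-.13-A; p=np.array([.2-u*np.sin(b),.07+u*np.cos(b)]);h=np.pi/2+b
    c,sn=np.cos(yaw),np.sin(yaw)
    return np.array([x+c*p[0]-sn*p[1],y+sn*p[0]+c*p[1],.15]),yaw+h
E
python3 - <<'E'
from h import *
st=readout.get_state(); R=Rt(st['orientation']).as_matrix(); print(np.round(R,3),st['joint_pos'])
# 'tool yaw' of z
print('tool z heading',np.arctan2(R[1,2],R[0,2]))
for u,z in (((276,186),.2),((273,192),.162)):
    P=atz('top',[u],z)[0]; print(P)
u=(200+155/455*140*1 , 160+130/455*140)
for uv,z in (((247.4,202),.2),((250.,214),.162)): print('scene',atz('scene',[uv],z)[0])
for n in ('top','scene'):
    th=np.load(f'rail_{n}.npy'); print([np.round(railpt(s,th)[0],3) for s in (.06,.08,.1)])
for fl in (0,1):
    print(tgt([.61,-.045,.30],.59,st,fl))
E
```

```text
[[ 0.     0.351  0.936]
 [ 0.     0.936 -0.351]
 [-1.     0.     0.   ]] [1.07240180e+00 3.13174928e-01 4.61106256e-02 1.30356863e+00
 9.27933507e-06 1.43117577e+00]
tool z heading -0.3587739689184321
[ 0.59732501 -0.04992929  0.2       ]
[ 0.59120859 -0.04262744  0.162     ]
scene [ 0.59595348 -0.04225121  0.2       ]
scene [ 0.59624302 -0.02923068  0.162     ]
[array([ 0.591, -0.053,  0.15 ]), array([ 0.608, -0.042,  0.15 ]), array([ 0.624, -0.031,  0.15 ])]
[array([ 0.59, -0.05,  0.15]), array([ 0.607, -0.039,  0.15 ]), array([ 0.624, -0.027,  0.15 ])]
(array([-0.06871596, -0.40299644,  0.58693464]), array([-9.48773966e-01,  8.98855595e-05, -1.44241344e-04]))
(array([-0.06871596, -0.40299644,  0.58693464]), array([ 2.19281868e+00, -1.71185831e-04, -1.06676309e-04]))
```

>>> drive_tool([
  [[-0.08,-0.05,0.07,-0.12,0,0,0],[-0.08,-0.1,0.13,-0.24,0,0,0],[-0.08,-0.13,0.18,-0.36,0,0,0],[-0.08,-0.17,0.24,-0.48,0,0,0],[-0.08,-0.2,0.3,-0.6,0,0,0]],
])

```text
clock: 1.58
tcp_pos: [0.3698, 0.2979, 0.3097]
orientation: [0.702, -0.086, 0.701, 0.087]
wrist_force: [0.8, 1.0, 0.7]
finger_gap: 0.0856
```

Run:
```python
from h import *
print(readout.get_state()['clock'],tgt([.595,-.05,.30],.59))
```

```text
1.575 (array([ 0.00971435, -0.39221587,  0.13381895]), array([-3.44283316e-01,  1.73802018e-03, -2.81645968e-04]))
```

>>> drive_tool([
  [[0.0,-0.05,0.02,-0.1,0,0,0],[0.0,-0.11,0.04,-0.2,0,0,0],[0.0,-0.17,0.06,-0.3,0,0,0],[0.0,-0.23,0.08,-0.344,0,0,0],[0.0,-0.29,0.1,-0.344,0,0,0]],
])

```text
clock: 2.2
tcp_pos: [0.5366, 0.0415, 0.31]
orientation: [0.677, -0.205, 0.676, 0.206]
wrist_force: [1.1, 0.8, 0.9]
finger_gap: 0.0855
```

Run:
```python
from h import *
print(readout.get_state()['clock'],tgt([.595,-.05,.29],.59))
```

```text
2.2 (array([ 0.02005707, -0.10849022, -0.00242977]), array([-0.00013735,  0.00259532,  0.00038166]))
```

>>> drive_tool([
  [[0.01,-0.055,0,0,0,0,0],[0.02,-0.108,-0.002,0,0.003,0,0],[0.02,-0.108,-0.002,0,0.003,0,0],[0.02,-0.108,-0.002,0,0.003,0,0],[0.02,-0.108,-0.002,0,0.003,0,0]],
])

```text
clock: 2.82
tcp_pos: [0.5947, -0.0482, 0.2908]
orientation: [0.677, -0.206, 0.676, 0.206]
wrist_force: [0.3, 0.5, -0.3]
finger_gap: 0.0854
```

```bash
cat >> h.py <<'E'
def wristp(st=None):
    st=st or readout.get_state(); p=dict(cams.camera_params('wrist'))
    T=np.eye(4); T[:3,:3]=Rt(st['orientation']).as_matrix(); T[:3,3]=st['tcp_pos']
    E=np.linalg.inv(T@p['mount']); p['R']=E[:3,:3]; p['t']=E[:3,3]; return p
E
python3 - <<'E'
from h import *
st=readout.get_state(); p=wristp(st)
im=cams.read_camera('wrist'); cv2.imwrite('pics/w1raw.png',im)
import pickle; pickle.dump(p,open('w1.pkl','wb'))
v=cv2.resize(im,None,fx=1.4,fy=1.4,interpolation=cv2.INTER_CUBIC)
for n,col in (('top',(0,0,255)),('scene',(0,255,0))):
    for q in proj('w',curve(np.load(f'rail_{n}.npy')),p):
        if abs(q).max()<2000: cv2.circle(v,tuple(int(a) for a in (q+.5)*1.4),1,col,-1)
cv2.imwrite('pics/w1.png',v)
for n in ('tag','fin','rail'):
    for r in finder.regions_of('wrist',n)[:3]: print(n,r['conf'],r['point'],r['pixels'].sum())
print(st['clock'],st['tcp_pos'],st['wrist_force'])
E
```

```text
tag 0.83 [410.9, 62.8] 2132
tag 0.79 [282.2, 207.6] 1008
tag 0.67 [346.6, 5.8] 182
fin 0.97 [170.8, 60.4] 1760
fin 0.87 [282.4, 210.2] 1017
fin 0.8 [414.8, 64.1] 2129
2.825 [ 0.5946894  -0.04816086  0.29079427] [ 0.33444431  0.47366856 -0.30373416]
```

View pics/w1.png

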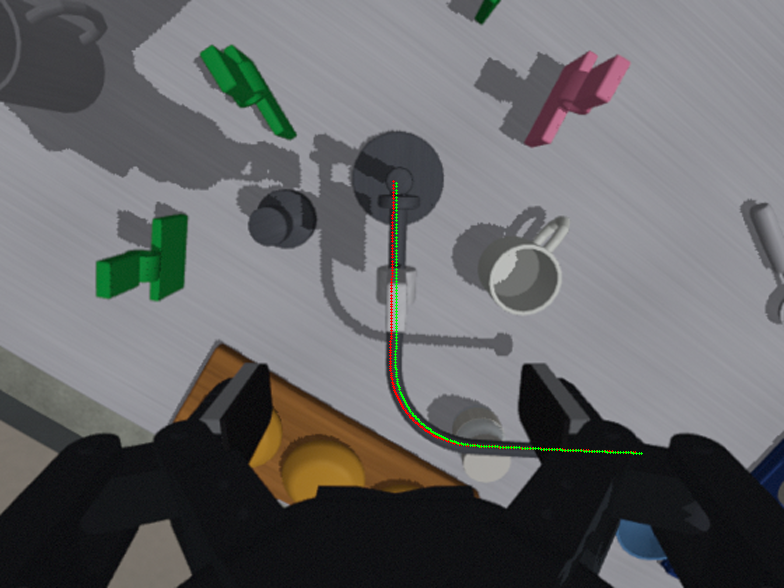

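```bash
cat > fit4.py <<'E'
import fit3; from fit3 import *
import pickle,sys
def cost4(th,c,sel,s,dx=None):
    q=prof(c,th,sel)
    a=q[:,inn].mean(1); b=q[:,L].mean(1); d=q[:,R].mean(1)
    return -np.mean(np.tanh((b-a)/s)+np.tanh((d-a)/s))-0.3*np.mean((b+d)/2-a)/s
def run(c,img,p,sel,x0,s=30,draw=None,z=1.4):
    import h
    I[c]=img.astype(float).mean(2); h_cp=h.cp
    fit3.cp=lambda k: p if k==c else h_cp(k)
    fit3.proj=lambda k,C: h.proj(k,C,p)
    best=None
    for d in (0,.003,-.003):
        y0=np.array(x0)+[d,-d,0,0]
        sim=np.r_[[y0],y0+np.diag([.004,.004,.04,.04])]
        r=minimize(cost4,y0,args=(c,sel,s),method='Nelder-Mead',options=dict(initial_simplex=sim,maxiter=400,xatol=5e-5,fatol=1e-6))
        if best is None or r.fun<best.fun: best=r
    print(c,np.round(best.x,4),best.fun)
    if draw:
        v=cv2.resize(img,None,fx=z,fy=z,interpolation=cv2.INTER_CUBIC)
        for q in h.proj(c,curve(best.x,120),p):
            if abs(q).max()<2000: cv2.circle(v,tuple(int(a) for a in (q+.5)*z),1,(0,0,255),-1)
        cv2.imwrite(draw,v)
    return best.x
if __name__=='__main__':
    p=pickle.load(open('w1.pkl','rb'))
    sel=np.r_[14:24,54:60,61:94,108:120,121:145]
    th=run('wrist',cv2.imread('pics/w1raw.png'),p,sel,np.load('rail_scene.npy'),draw='pics/w1fit.png')
    np.save('rail_w1.npy',th)
E
python3 fit4.py
python3 - <<'E'
from h import *
for n in ('top','scene','w1'):
    th=np.load(f'rail_{n}.npy'); print(n,[np.round(railpt(s,th)[0][:2],4) for s in (.06,.13,.185,.24,.348)],railpt(.3,th)[1])
E
```

```text
wrist [ 0.5363 -0.0821  0.5477 -0.0572] -2.6529715699003327
top [array([ 0.5909, -0.0527]), array([ 0.6497, -0.0147]), array([0.6801, 0.0294]), array([0.6705, 0.0821]), array([0.6165, 0.1757])] 2.093528607226161
scene [array([ 0.5902, -0.0496]), array([ 0.6485, -0.0108]), array([0.6783, 0.0337]), array([0.6679, 0.0863]), array([0.6144, 0.1801])] 2.089694121758125
w1 [array([ 0.5875, -0.0509]), array([ 0.6473, -0.0144]), array([0.6788, 0.0289]), array([0.6705, 0.0818]), array([0.6197, 0.1771])] 2.0613501031679453
```

View pics/w1fit.png

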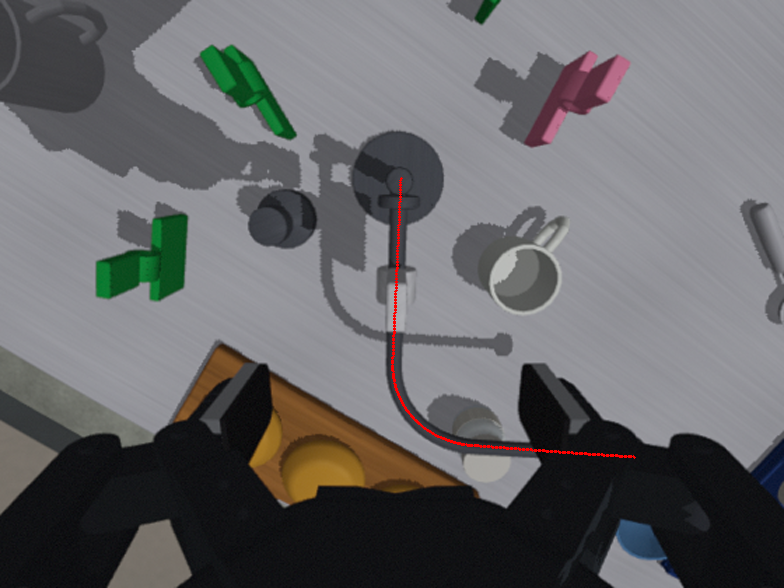

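Run:
```python
from h import *
im=cv2.imread('pics/w1raw.png')[110:270,225:355]
cv2.imwrite('pics/w1c.png',cv2.resize(im,None,fx=3.7,fy=3.7,interpolation=cv2.INTER_CUBIC))
```

```text
(no output)
```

View pics/w1c.png

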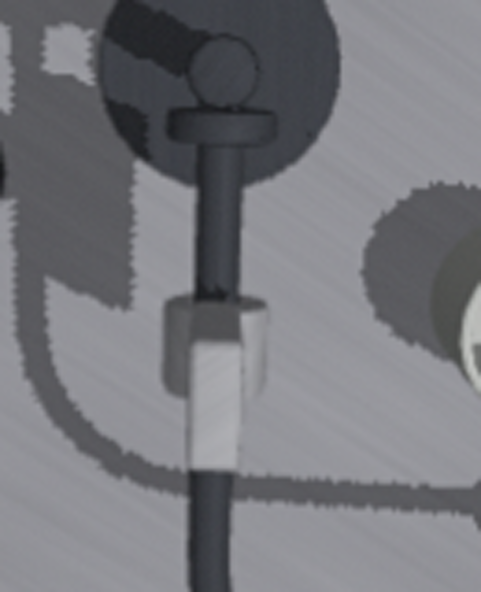

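Run:
```python
from h import *; import pickle
p=pickle.load(open('w1.pkl','rb'))
c=np.array([(192,342),(241,342),(238,470),(190,470)])/3.7+[225-.36,110-.36]
P=atz('w',c,.203,p); print(np.round(P,4)); print(P.mean(0))
a=(P[2]+P[3]-P[0]-P[1])/2; print('len',np.linalg.norm(a),'heading',np.arctan2(a[1],a[0]),'w',np.linalg.norm(P[0]-P[1]))
# bar/ disc points at z .15
c=np.array([(198,150),(240,150),(195,285),(240,285),(191,485),(231,485)])/3.7+[225-.36,110-.36]
Q=atz('w',c,.153,p); M=(Q[0::2]+Q[1::2])/2; print(M); d=M[1]-M[0]; print(np.arctan2(d[1],d[0])); d=M[2]-M[0]; print(np.arctan2(d[1],d[0]))
h=.59
for st in [readout.get_state()]:
    print(tgt(np.r_[P.mean(0)[:2],.22],.59,st))
```

```text
[[ 0.5882 -0.057   0.203 ]
 [ 0.5824 -0.0483  0.203 ]
 [ 0.607  -0.0323  0.203 ]
 [ 0.6129 -0.0412  0.203 ]]
[ 0.59761622 -0.04471012  0.203     ]
len 0.029304121885807076 heading 0.5731572928333707 w 0.010520032750655838
[[ 0.55432176 -0.07237761  0.153     ]
 [ 0.58295326 -0.05356432  0.153     ]
 [ 0.62964862 -0.02426476  0.153     ]]
0.5813388853024049
0.5684053012043411
(array([0.07078872, 0.0015833 , 0.00428606]), array([0.00135121, 0.00032578, 0.00112397]))
```

>>> drive_tool([
  [[0.03,0.001,0.004,0.013,0,0,60],[0.055,0.001,0.004,0.013,0,0,120],[0.07,0.001,0.004,0.013,0,0,120],[0.075,0.001,0.004,0.013,0,0,120],[0.075,0.001,0.004,0.013,0,0,120]],
])

```text
clock: 3.65
tcp_pos: [0.5979, -0.0453, 0.2162]
orientation: [0.678, -0.202, 0.677, 0.201]
wrist_force: [0.2, -0.4, -0.1]
finger_gap: 0.0455
```

Run:
```python
from h import *
import pickle
st=readout.get_state(); p=wristp(st)
im=cams.read_camera('wrist'); cv2.imwrite('pics/w2raw.png',im); pickle.dump(p,open('w2.pkl','wb'))
cv2.imwrite('pics/w2.png',cv2.resize(im[120:420,160:430],None,fx=2,fy=2,interpolation=cv2.INTER_CUBIC))
print(st['clock'],st['tcp_pos'],tgt([.5977,-.045,.173],.577,st))
```

```text
3.65 [ 0.5978666  -0.04531086  0.21621907] (array([4.32185219e-02, 4.14760084e-04, 7.47963706e-07]), array([0.00143675, 0.00068841, 0.0014661 ]))
```

View pics/w2.png

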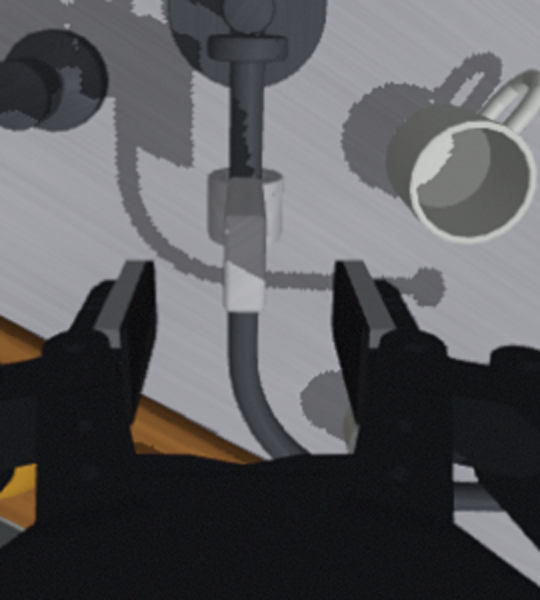

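Run:
```python
from h import *; import pickle
p=pickle.load(open('w2.pkl','rb'))
c=np.array([(226,217),(266,217),(264,311),(224,311)])/2+[160-.25,120-.25]
P=atz('w',c,.203,p); m=P.mean(0); a=(P[2]+P[3]-P[0]-P[1])/2
print(m,'len',np.linalg.norm(a),np.arctan2(a[1],a[0]),np.linalg.norm(P[0]-P[1]))
c=np.array([(231,100),(264,100),(230,170),(263,170),(228,320),(259,320)])/2+[160-.25,120-.25]
Q=atz('w',c,.153,p); M=(Q[0::2]+Q[1::2])/2; print(M); d=M[1]-M[0]; print(np.arctan2(d[1],d[0])); d=M[2]-M[0]; print(np.arctan2(d[1],d[0]))
print(tgt(np.r_[m[:2],.173],.577))
```

```text
[ 0.59767035 -0.0447949   0.203     ] len 0.02883750132324244 0.558727412717823 0.011040208162619702
[[ 0.56396149 -0.06561913  0.153     ]
 [ 0.58503778 -0.05225301  0.153     ]
 [ 0.63552222 -0.02062205  0.153     ]]
0.5651723213027182
0.5613241675418749
(array([ 4.36437559e-02,  8.42387056e-04, -9.11112217e-05]), array([0.00137405, 0.00122529, 0.00199332]))
```

>>> drive_tool([
  [[0.025,0.0005,0,0.006,0,0,120],[0.0435,0.0005,0,0.006,0,0,120],[0.0435,0.0005,0,0.006,0,0,120],[0.0435,0.0005,0,0.006,0,0,170],[0.0435,0.0005,0,0.006,0,0,190]],
], squeeze=20)

```text
clock: 4.32
tcp_pos: [0.5987, -0.0452, 0.1745]
orientation: [0.68, -0.201, 0.677, 0.199]
wrist_force: [-0.7, -0.8, -0.5]
finger_gap: 0.0219
```

Run:
```python
from h import *
import pickle
st=readout.get_state(); p=wristp(st)
im=cams.read_camera('wrist'); cv2.imwrite('pics/w3raw.png',im); pickle.dump(p,open('w3.pkl','wb'))
cv2.imwrite('pics/w3.png',cv2.resize(im[120:420,160:430],None,fx=2,fy=2,interpolation=cv2.INTER_CUBIC))
print(st['clock'],st['tcp_pos'],st['wrist_force'],st['ft_torque'],tgt([.5977,-.045,.173],.577,st))
```

```text
4.325 [ 0.59874122 -0.04521579  0.17446959] [-0.69211007 -0.82820862 -0.5430697 ] [-0.05389263  0.00136347 -0.01434654] (array([ 0.00146481,  0.00075059, -0.00076244]), array([-0.00459837,  0.00276887,  0.00356494]))
```

View pics/w3.png

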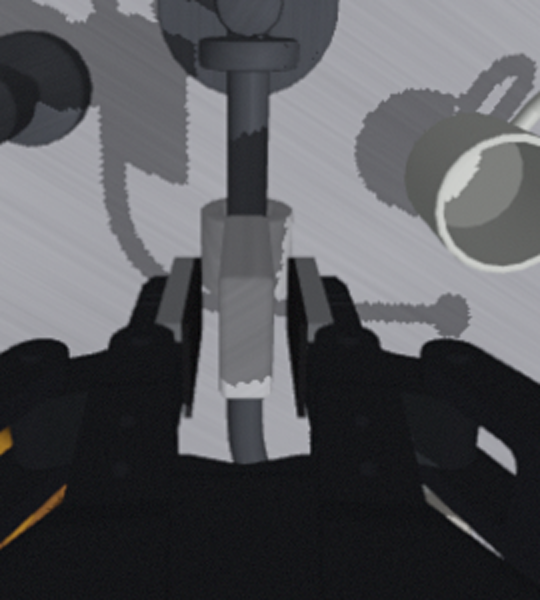

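>>> drive_tool([
  [[0.0,0.0004,-0.0007,0,0,0,205],[0.0,0.0004,-0.0007,0,0,0,212],[0.0,0.0004,-0.0007,0,0,0,220],[0.0,0.0004,-0.0007,0,0,0,240],[0.0,0.0004,-0.0007,0,0,0,240]],
], squeeze=25)

```text
clock: 5.0
tcp_pos: [0.5979, -0.0452, 0.1746]
orientation: [0.68, -0.201, 0.677, 0.199]
wrist_force: [-1.4, 0.3, 2.8]
finger_gap: 0.0115
```

```bash
cat > chk.py <<'E'
from h import *
import pickle,sys
n=sys.argv[1]
st=readout.get_state(); p=wristp(st)
im=cams.read_camera('wrist'); cv2.imwrite(f'pics/{n}raw.png',im); pickle.dump(p,open(f'{n}.pkl','wb'))
cv2.imwrite(f'pics/{n}.png',cv2.resize(im[120:420,160:430],None,fx=2,fy=2,interpolation=cv2.INTER_CUBIC))
R=Rt(st['orientation']).as_matrix()
print(st['clock'],st['tcp_pos'],'F tool',R.T@st['wrist_force'],'M',R.T@st['ft_torque'],st['finger_gap'],'head',np.arctan2(R[1,2],R[0,2]))
E
python3 chk.py w4
```

```text
5.0 [ 0.59793745 -0.04523567  0.17460334] F tool [-2.78572876  0.98463399 -1.04189015] M [-0.01695271  0.09347648  0.06505354] 0.011532742528603228 head 0.5723834676504787
```

View pics/w4.png

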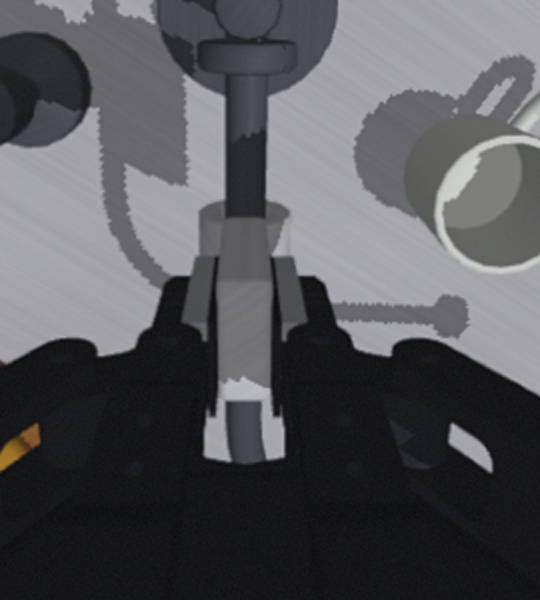

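>>> drive_tool([
  [[-0.001,0,0,0,0,0,240],[-0.0022,0,0,0,0,0,240],[-0.0022,0,0,0,0,0,240],[-0.0022,0,0,0,0,0,240],[-0.0022,0,0,0,0,0,240]],
], squeeze=35)

```text
clock: 5.68
tcp_pos: [0.5978, -0.0452, 0.1766]
orientation: [0.68, -0.201, 0.677, 0.199]
wrist_force: [0.3, -0.1, -2.0]
finger_gap: 0.0115
```

```bash
python3 chk.py w5
cat > fit5.py <<'E'
import h, pickle
from h import *
from scipy.optimize import minimize
from scipy.ndimage import map_coordinates
off=np.linspace(-2,2,33); inn=abs(off)<0.9; L=off<-1.3; R=off>1.3
class View:
    def __init__(s,name,img,p,sel,sc): s.name=name;s.I=cv2.imread(img).astype(float).mean(2);s.p=p;s.sel=sel;s.sc=sc;s.img=img
    def cost(v,th):
        C=curve(th,60); uv=proj('x',C,v.p); d=(C@v.p['R'].T+v.p['t'])[:,2]; w=0.006*v.p['mtx'][0,0]/d
        T=np.gradient(uv,axis=0); T/=np.linalg.norm(T,axis=1)[:,None]+1e-9; N=np.c_[-T[:,1],T[:,0]]
        P=uv[v.sel,None]+N[v.sel,None]*(w[v.sel,None]*off)[...,None]
        q=map_coordinates(v.I,[P[...,1],P[...,0]],order=1)
        a=q[:,inn].mean(1); b=q[:,L].mean(1); d=q[:,R].mean(1)
        return -np.mean(np.tanh((b-a)/v.sc)+np.tanh((d-a)/v.sc))-0.3*np.mean((b+d)/2-a)/v.sc
def fit(views,x0,anch=None,sig=.0015,k=.03,anchors=()):
    n=len(views)
    def f(x):
        th=x[:4]; r=0
        for i,v in enumerate(views):
            D=x[4+2*i:6+2*i]
            r+=v.cost(th+np.r_[D,0,0])+k*(D@D)/sig**2
        for (pt,sg) in anchors:
            C=curve(th,300)[:,:2]; d=np.linalg.norm(C-pt,axis=1).min(); r+=k*(d/sg)**2
        return r
    x=np.r_[x0,np.zeros(2*n)]
    for it in range(2):
        sim=np.r_[[x],x+np.diag(np.r_[.004,.004,.03,.03,np.full(2*n,.0015)])]
        s=minimize(f,x,method='Nelder-Mead',options=dict(initial_simplex=sim,maxiter=2500,xatol=5e-5,fatol=1e-5,adaptive=True)); x=s.x
    print('th',np.round(x[:4],4),'cost',round(s.fun,3))
    for i,v in enumerate(views): print('  ',v.name,np.round(1000*x[4+2*i:6+2*i],2),round(v.cost(x[:4]+np.r_[x[4+2*i:6+2*i],0,0]),3))
    return x[:4]
def V0():
    s=np.r_[50:60,61:120,121:174]
    return [View('top','pics/raw_top0.png',h.cp('top'),s,10),View('scene','pics/raw_scene0.png',h.cp('scene'),s,30),
     View('w1','pics/w1raw.png',pickle.load(open('w1.pkl','rb')),np.r_[14:24,54:60,61:94,108:120,121:145],30)]
E
python3 - <<'E'
from fit5 import *
vs=V0()
th=fit(vs,[.5395,-.0835,.575,-.06],anchors=[((.5979,-.0452),.0005)])
np.save('rail.npy',th)
print([np.round(railpt(s,th)[0][:2],4) for s in (.06,.13,.185,.24,.348)],railpt(.3,th)[1])
d=np.array([.5979,-.0452])-th[:2]; print('s fin',d@[np.cos(th[2]),np.sin(th[2])],d@[-np.sin(th[2]),np.cos(th[2])])
E
```

```text
5.675 [ 0.59782875 -0.04518486  0.17663535] F tool [ 2.00743855 -0.23772969  0.14420903] M [ 0.00132989 -0.03927657  0.00392035] 0.011457182051822909 head 0.572439051898795
th [ 0.5388 -0.0827  0.5657 -0.0419] cost -8.656
   top [ 0.48 -1.08] -3.557
   scene [-0.95  0.89] -2.515
   w1 [0.04 0.08] -2.626
[array([ 0.5894, -0.0506]), array([ 0.6485, -0.013 ]), array([0.6793, 0.0308]), array([0.6701, 0.0836]), array([0.616 , 0.1771])] 2.0946298362146947
s fin 0.07004640547721537 -1.5737086884458482e-05
```

```bash
cat > plan.py <<'E'
from h import *
import sys
def cpose(s,th,hl=.012):
    P=np.array([railpt(s+u,th)[0] for u in np.linspace(-hl,hl,25)])
    d=P[-1]-P[0]; return P.mean(0),np.arctan2(d[1],d[0])
def plan(ss,th,z=.1766,lat=0.,hoff=0.,cl=240):
    st=readout.get_state(); R=Rt(st['orientation']); M=R.as_matrix()
    R0=np.load('grip_R.npy'); h0=np.arctan2(R0[1,2],R0[0,2])
    for s in ss:
        p,h=cpose(s,th); h+=hoff; p=p.copy(); p[2]=z; p[:2]+=lat*np.array([-np.sin(h),np.cos(h)])
        T=Rn.from_euler('z',h-h0)*Rn.from_matrix(R0)
        d=R.inv().apply(p-st['tcp_pos']); w=(R.inv()*T).as_rotvec()
        print('[%.4f, %.4f, %.4f, %.3f, %.3f, %.3f, %d],'%(*d,*w,cl))
def where(th):
    st=readout.get_state(); q=st['tcp_pos'][:2]
    ss=np.linspace(0,.37,3701); C=np.array([cpose(s,th)[0][:2] for s in ss[::10]]); i=np.linalg.norm(C-q,axis=1).argmin()
    s=ss[::10][i]; p,h=cpose(s,th); M=Rt(st['orientation']).as_matrix(); hh=np.arctan2(M[1,2],M[0,2])
    print('t %.2f s %.4f lat %.2fmm dh %.4f z %.4f'%(st['clock'],s,1000*((q-p[:2])@[-np.sin(h),np.cos(h)]),hh-h,st['tcp_pos'][2]),
     'F',np.round(M.T@st['wrist_force'],2),'M',np.round(M.T@st['ft_torque'],3),'gap',round(st['finger_gap'],4))
E
python3 - <<'E'
from plan import *
st=readout.get_state(); np.save('grip_R.npy',Rt(st['orientation']).as_matrix())
th=np.load('rail.npy'); where(th)
plan([.078,.087,.096,.105,.110],th)
E
```

```text
t 5.72 s 0.0700 lat -0.04mm dh 0.0066 z 0.1767 F [ 1.69 -0.53 -0.09] M [-0.017 -0.085 -0.016] gap 0.0115
[0.0001, -0.0000, 0.0079, 0.007, 0.000, -0.000, 240],
[0.0002, -0.0001, 0.0169, 0.007, 0.000, -0.000, 240],
[0.0002, -0.0001, 0.0259, 0.007, 0.000, -0.000, 240],
[0.0002, -0.0002, 0.0349, 0.007, 0.000, -0.000, 240],
[0.0002, -0.0002, 0.0399, 0.007, 0.000, -0.000, 240],
```

>>> drive_tool([
  [[0,0,0.008,0.004,0,0,240],[0,-0.0001,0.017,0.006,0,0,240],[0,-0.0001,0.026,0.006,0,0,240],[0,-0.0002,0.035,0.006,0,0,240],[0,-0.0002,0.04,0.006,0,0,240]],
])

```text
clock: 6.35
tcp_pos: [0.6322, -0.0232, 0.1766]
orientation: [0.68, -0.199, 0.678, 0.197]
wrist_force: [0.1, 0.1, -1.2]
finger_gap: 0.0112
```

```bash
python3 - <<'E'
from plan import *
th=np.load('rail.npy'); where(th)
E
python3 chk.py w6
```

```text
t 6.35 s 0.1110 lat 0.11mm dh 0.0011 z 0.1766 F [1.24 0.06 0.14] M [-0.028  0.008 -0.008] gap 0.0112
6.35 [ 0.63223897 -0.02324822  0.17662838] F tool [1.24436488 0.06327853 0.13601373] M [-0.02846441  0.00824717 -0.00763773] 0.011169741605870585 head 0.5668894996483126
```

View pics/w6.png

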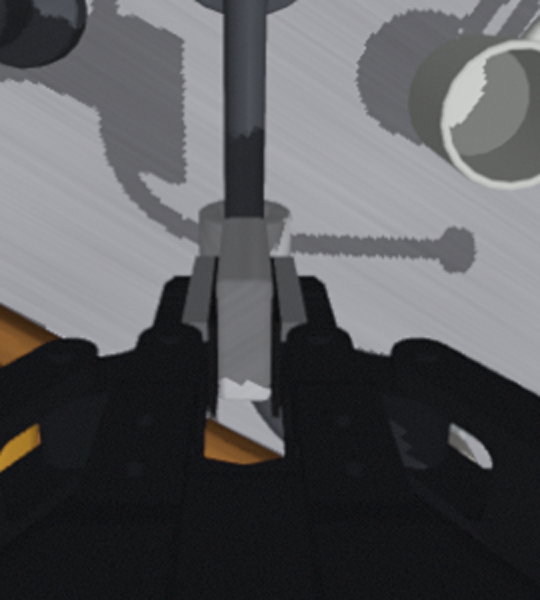

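Run:
```python
from plan import *
th=np.load('rail.npy'); plan([.117,.123,.129,.135,.139],th)
```

```text
[0.0000, -0.0001, 0.0059, 0.001, 0.000, -0.000, 240],
[0.0000, -0.0001, 0.0119, -0.006, 0.000, -0.000, 240],
[0.0001, -0.0000, 0.0179, -0.035, 0.000, 0.000, 240],
[0.0001, 0.0003, 0.0238, -0.085, 0.000, 0.000, 240],
[0.0001, 0.0008, 0.0278, -0.130, -0.000, 0.000, 240],
```

>>> drive_tool([
  [[0,-0.0001,0.006,0.001,0,0,240],[0,-0.0001,0.012,-0.006,0,0,240],[0,0,0.018,-0.035,0,0,240],[0,0.0003,0.0238,-0.085,0,0,240],[0,0.0008,0.0278,-0.13,0,0,240]],
])

```text
clock: 7.02
tcp_pos: [0.6559, -0.0072, 0.1766]
orientation: [0.666, -0.243, 0.663, 0.241]
wrist_force: [-0.1, 0.4, -3.7]
finger_gap: 0.0114
```

Run:
```python
from plan import *
th=np.load('rail.npy'); where(th); plan([.145,.150,.155,.160,.163],th)
```

```text
t 7.03 s 0.1390 lat -0.05mm dh 0.0027 z 0.1766 F [3.66 0.36 0.15] M [-0.002  0.024  0.013] gap 0.0114
[0.0001, 0.0003, 0.0055, -0.080, -0.000, 0.001, 240],
[0.0001, 0.0009, 0.0105, -0.152, -0.001, 0.001, 240],
[0.0001, 0.0018, 0.0154, -0.223, -0.001, 0.001, 240],
[0.0001, 0.0031, 0.0202, -0.295, -0.001, 0.001, 240],
[0.0001, 0.0040, 0.0230, -0.338, -0.001, 0.001, 240],
```

>>> drive_tool([
  [[0.0001,0.0003,0.0055,-0.08,0,0,240],[0.0001,0.0009,0.0105,-0.152,0,0,240],[0.0001,0.0018,0.0154,-0.223,0,0,240],[0.0001,0.0031,0.0202,-0.295,0,0,240],[0.0001,0.004,0.023,-0.338,0,0,240]],
])

```text
clock: 7.65
tcp_pos: [0.6712, 0.011, 0.1766]
orientation: [0.615, -0.353, 0.612, 0.35]
wrist_force: [0.2, -0.6, -1.4]
finger_gap: 0.0114
```

```bash
python3 - <<'E'
from plan import *
th=np.load('rail.npy'); where(th); plan([.168,.173,.178,.183,.187],th)
E
python3 chk.py w7
```

```text
t 7.65 s 0.1630 lat -0.10mm dh 0.0034 z 0.1766 F [ 1.43 -0.46 -0.42] M [-0.033  0.029 -0.021] gap 0.0114
[-0.0000, 0.0003, 0.0045, -0.068, -0.002, 0.001, 240],
[-0.0000, 0.0008, 0.0095, -0.139, -0.002, 0.001, 240],
[-0.0000, 0.0016, 0.0144, -0.211, -0.002, 0.002, 240],
[-0.0000, 0.0029, 0.0192, -0.282, -0.003, 0.002, 240],
[-0.0000, 0.0041, 0.0230, -0.339, -0.003, 0.002, 240],
7.65 [0.67124948 0.010971   0.17658336] F tool [ 1.43463307 -0.4553077  -0.42330335] M [-0.03334579  0.0293967  -0.0214874 ] 0.01142638296841367 head 1.0405659819406627
```

View pics/w7.png

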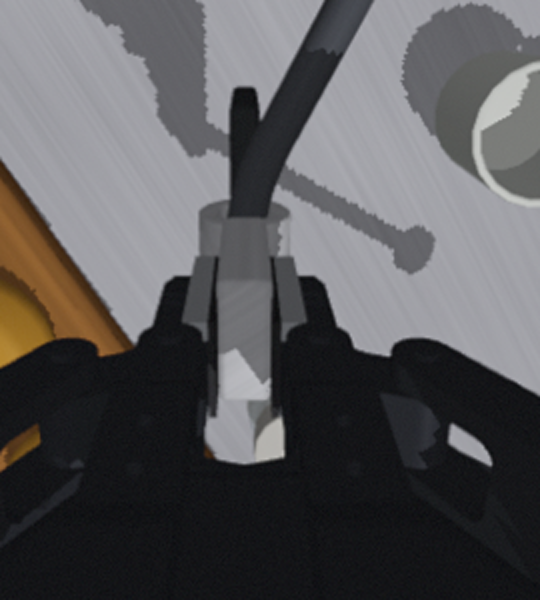

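>>> drive_tool([
  [[0,0.0003,0.0045,-0.068,0,0,240],[0,0.0008,0.0095,-0.139,0,0,240],[0,0.0016,0.0144,-0.211,0,0,240],[0,0.0029,0.0192,-0.282,0,0,240],[0,0.0041,0.023,-0.339,0,0,240]],
])

```text
clock: 8.32
tcp_pos: [0.6795, 0.0333, 0.1765]
orientation: [0.546, -0.452, 0.544, 0.45]
wrist_force: [-0.0, 0.3, -1.4]
finger_gap: 0.0113
```

Run:
```python
from plan import *
th=np.load('rail.npy'); where(th); plan([.192,.197,.202,.207,.211],th)
```

```text
t 8.32 s 0.1880 lat -0.08mm dh -0.0114 z 0.1765 F [1.44 0.07 0.31] M [-0.01   0.016  0.041] gap 0.0113
[-0.0001, 0.0002, 0.0044, -0.069, -0.003, 0.001, 240],
[-0.0001, 0.0008, 0.0094, -0.140, -0.004, 0.001, 240],
[-0.0001, 0.0016, 0.0143, -0.211, -0.004, 0.002, 240],
[-0.0001, 0.0029, 0.0191, -0.283, -0.004, 0.002, 240],
[-0.0001, 0.0041, 0.0229, -0.340, -0.004, 0.002, 240],
```

>>> drive_tool([
  [[0,0.0002,0.0044,-0.069,-0.003,0.001,240],[0,0.0008,0.0094,-0.14,-0.004,0.001,240],[0,0.0016,0.0143,-0.211,-0.004,0.002,240],[0,0.0029,0.0191,-0.283,-0.004,0.002,240],[0,0.0041,0.0229,-0.34,-0.004,0.002,240]],
])

```text
clock: 8.95
tcp_pos: [0.6798, 0.0568, 0.1764]
orientation: [-0.461, 0.537, -0.459, -0.537]
wrist_force: [0.5, -0.2, -1.9]
finger_gap: 0.0115
```

```bash
python3 - <<'E'
from plan import *
th=np.load('rail.npy'); where(th); plan([.216,.221,.226,.231,.235],th)
E
python3 chk.py w8
```

```text
t 8.95 s 0.2110 lat -0.07mm dh 0.0022 z 0.1764 F [ 1.93 -0.42 -0.28] M [-0.03   0.015  0.021] gap 0.0115
[-0.0002, 0.0002, 0.0048, -0.069, -0.001, -0.000, 240],
[-0.0002, 0.0008, 0.0097, -0.141, -0.001, -0.000, 240],
[-0.0001, 0.0016, 0.0146, -0.212, -0.001, 0.000, 240],
[-0.0001, 0.0028, 0.0194, -0.275, -0.001, 0.000, 240],
[-0.0001, 0.0040, 0.0232, -0.314, -0.001, 0.000, 240],
8.95 [0.67984705 0.05681891 0.17641915] F tool [ 1.92613288 -0.42024657 -0.28066693] M [-0.03008685  0.01469789  0.02138834] 0.011484198165831763 head 1.725097367683649
```

View pics/w8.png

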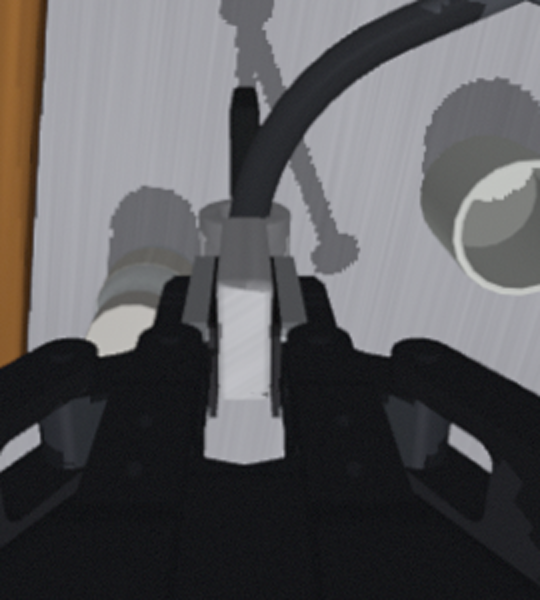

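>>> drive_tool([
  [[-0.0001,0.0002,0.0048,-0.069,-0.001,0,240],[-0.0001,0.0008,0.0097,-0.141,-0.001,0,240],[-0.0001,0.0016,0.0146,-0.212,-0.001,0,240],[-0.0001,0.0028,0.0194,-0.275,-0.001,0,240],[-0.0001,0.004,0.0232,-0.314,-0.001,0,240]],
])

```text
clock: 9.62
tcp_pos: [0.6722, 0.0797, 0.1766]
orientation: [0.371, -0.603, 0.368, 0.603]
wrist_force: [-0.5, 0.3, -2.5]
finger_gap: 0.0112
```

```bash
python3 - <<'E'
from plan import *
th=np.load('rail.npy'); where(th); plan([.240,.245,.250,.255,.260],th)
E
python3 chk.py w9
```

```text
t 9.62 s 0.2360 lat -0.13mm dh -0.0048 z 0.1766 F [2.5  0.34 0.54] M [-0.034  0.007  0.076] gap 0.0112
[-0.0000, 0.0002, 0.0044, -0.031, -0.000, 0.001, 240],
[0.0000, 0.0004, 0.0094, -0.050, -0.000, 0.001, 240],
[0.0000, 0.0007, 0.0144, -0.055, -0.000, 0.001, 240],
[0.0000, 0.0009, 0.0194, -0.053, -0.000, 0.001, 240],
[0.0000, 0.0012, 0.0244, -0.053, -0.000, 0.001, 240],
9.625 [0.67217604 0.07974963 0.17657614] F tool [2.49748553 0.33544719 0.53507966] M [-0.03383455  0.00712385  0.07582436] 0.01118848138321816 head 2.0419607904464767
```

Run:
```python
from h import *
im=cv2.imread('pics/w9raw.png'); cv2.imwrite('pics/w9f.png',cv2.resize(im,None,fx=1.4,fy=1.4))
cv2.imwrite('pics/top9.png',cv2.resize(cams.read_camera('top')[90:260,150:330],None,fx=3.3,fy=3.3,interpolation=cv2.INTER_CUBIC))
```

```text
(no output)
```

View pics/w9f.png

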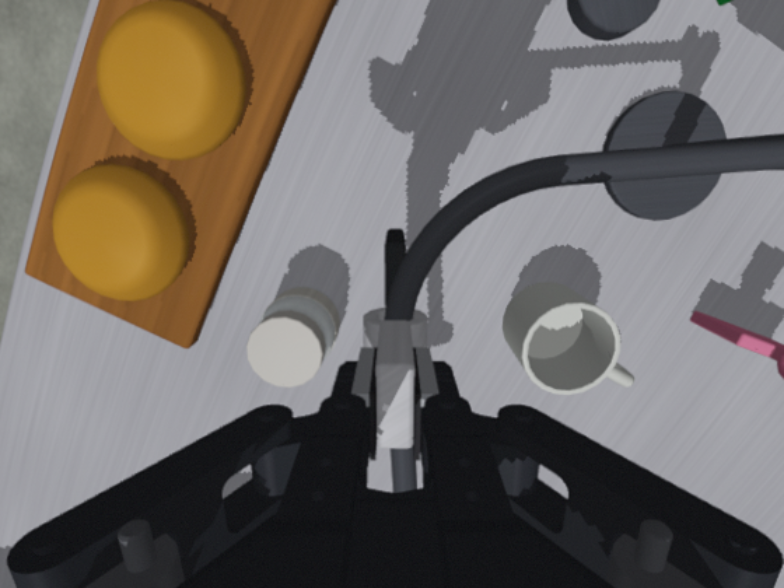

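View pics/top9.png

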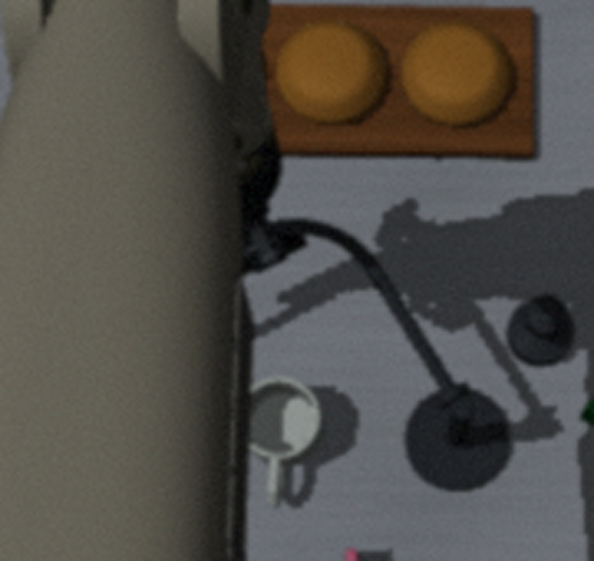

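>>> drive_tool([
  [[0,0.0002,0.0044,-0.031,0,0,240],[0,0.0004,0.0094,-0.05,0,0,240],[0,0.0007,0.0144,-0.053,0,0,240],[0,0.0009,0.0194,-0.053,0,0,240],[0,0.0012,0.0244,-0.053,0,0,240]],
])

```text
clock: 10.35
tcp_pos: [0.6597, 0.1015, 0.1767]
orientation: [0.355, -0.612, 0.352, 0.612]
wrist_force: [0.1, 0.3, -1.3]
finger_gap: 0.0115
```

```bash
python3 - <<'E'
from plan import *
th=np.load('rail.npy'); where(th); plan([.268,.276,.284,.290,.290],th)
E
python3 chk.py w10
python3 - <<'E'
from h import *
cv2.imwrite('pics/w10f.png',cv2.resize(cv2.imread('pics/w10raw.png')[150:380,200:370],None,fx=2.6,fy=2.6,interpolation=cv2.INTER_CUBIC))
E
```

```text
t 10.35 s 0.2610 lat 0.02mm dh -0.0004 z 0.1767 F [ 1.26 -0.24  0.21] M [ 0.026  0.009 -0.025] gap 0.0115
[0.0001, -0.0000, 0.0073, -0.000, -0.000, 0.001, 240],
[0.0001, -0.0000, 0.0153, -0.000, -0.000, 0.001, 240],
[0.0002, -0.0000, 0.0233, -0.000, -0.000, 0.001, 240],
[0.0002, -0.0000, 0.0293, -0.000, -0.000, 0.001, 240],
[0.0002, -0.0000, 0.0293, -0.000, -0.000, 0.001, 240],
10.35 [0.65969651 0.10150005 0.17669603] F tool [ 1.25839294 -0.23596607  0.21159257] M [ 0.02647135  0.0093538  -0.02525238] 0.011465246488975704 head 2.0942662415314346
```

View pics/w10f.png

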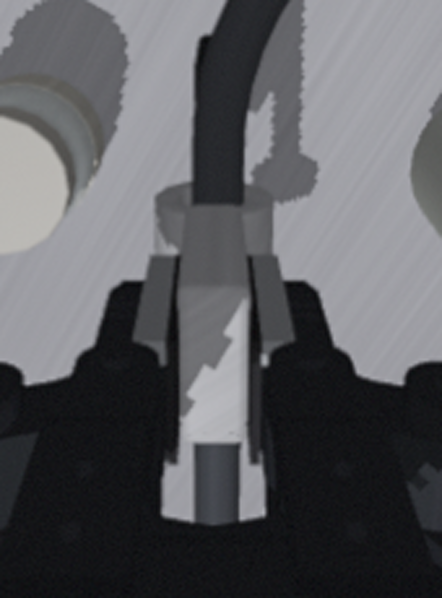

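>>> drive_tool([
  [[0.0001,0.0002,0.008,0,0,0,240],[0.0001,0.0003,0.016,0,0,0,240],[0.0001,0.0003,0.024,0,0,0,240],[0.0001,0.0003,0.032,0,0,0,240],[0.0001,0.0003,0.037,0,0,0,240]],
])

```text
clock: 11.02
tcp_pos: [0.6403, 0.1346, 0.1768]
orientation: [0.355, -0.612, 0.351, 0.613]
wrist_force: [0.1, -0.7, -2.1]
finger_gap: 0.011
```

```bash
python3 - <<'E'
from plan import *
th=np.load('rail.npy'); where(th); plan([.306,.314,.322,.330,.330],th)
E
python3 chk.py w11
python3 - <<'E'
from h import *
cv2.imwrite('pics/w11f.png',cv2.resize(cv2.imread('pics/w11raw.png')[150:380,200:370],None,fx=2.6,fy=2.6,interpolation=cv2.INTER_CUBIC))
E
```

```text
t 11.03 s 0.2990 lat 0.28mm dh 0.0006 z 0.1768 F [ 2.1   0.21 -0.64] M [-0.    -0.035  0.052] gap 0.011
[0.0003, -0.0003, 0.0069, 0.001, 0.000, 0.001, 240],
[0.0003, -0.0003, 0.0149, 0.001, 0.000, 0.001, 240],
[0.0003, -0.0003, 0.0229, 0.001, 0.000, 0.001, 240],
[0.0003, -0.0003, 0.0309, 0.001, 0.000, 0.001, 240],
[0.0003, -0.0003, 0.0309, 0.001, 0.000, 0.001, 240],
11.025 [0.64026725 0.13459664 0.17683739] F tool [ 2.10314274  0.21053152 -0.6447585 ] M [-0.00034963 -0.0347427   0.05202915] 0.011008120005992916 head 2.095270975253211
```

View pics/w11f.png

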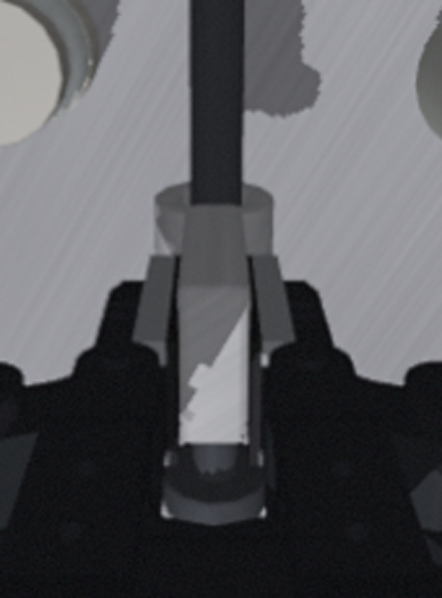

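>>> drive_tool([
  [[0.0002,0,0.008,0,0,0,240],[0.0002,0,0.016,0,0,0,240],[0.0002,0,0.023,0,0,0,240],[0.0002,0,0.03,0,0,0,240],[0.0002,0,0.036,0,0,0,240]],
])

```text
clock: 11.7
tcp_pos: [0.6217, 0.1666, 0.1768]
orientation: [0.355, -0.612, 0.351, 0.613]
wrist_force: [-0.5, -0.5, -0.9]
finger_gap: 0.0113
```

```bash
python3 - <<'E'
from plan import *
th=np.load('rail.npy'); where(th)
E
python3 chk.py w12
python3 - <<'E'
from h import *
cv2.imwrite('pics/w12f.png',cv2.resize(cv2.imread('pics/w12raw.png')[150:380,200:370],None,fx=2.6,fy=2.6,interpolation=cv2.INTER_CUBIC))
E
```

```text
t 11.70 s 0.3360 lat 0.33mm dh 0.0012 z 0.1768 F [ 0.85  0.73 -0.18] M [-0.03  -0.039  0.01 ] gap 0.0113
11.7 [0.62171718 0.16661545 0.17684378] F tool [ 0.84976715  0.72884903 -0.18038111] M [-0.03037442 -0.03927634  0.01045574] 0.01131227705183877 head 2.095858785045004
```

View pics/w12f.png

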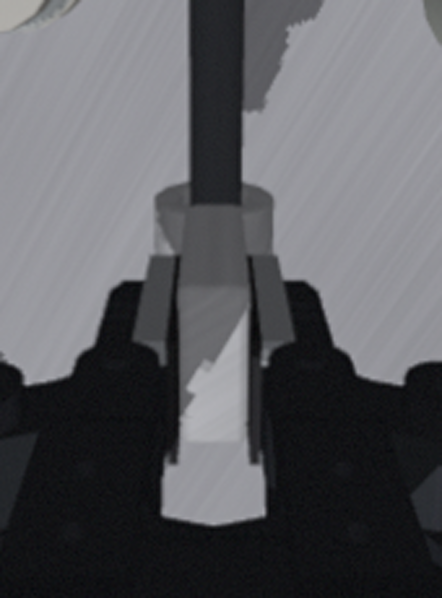

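>>> drive_tool([
  [[0,-0.0001,0.0016,0,0,0,240],[0,-0.0001,0.0032,0,0,0,240],[0,-0.0001,0.0048,0,0,0,240],[0,-0.0001,0.0064,0,0,0,240],[0,-0.0001,0.0075,0,0,0,240]],
], squeeze=20)

```text
clock: 12.38
tcp_pos: [0.6176, 0.1738, 0.1769]
orientation: [0.355, -0.612, 0.351, 0.613]
wrist_force: [-0.6, -0.5, -1.9]
finger_gap: 0.0113
```

Run:
```python
from plan import *
th=np.load('rail.npy'); where(th)
```

```text
t 12.38 s 0.3440 lat 0.31mm dh 0.0017 z 0.1769 F [ 1.9   0.78 -0.17] M [0.013 0.068 0.066] gap 0.0113
```

Now in small rows, feeling for the stop.

>>> drive_tool([
  [[0,-0.0001,0.0004,0,0,0,240],[0,-0.0001,0.0008,0,0,0,240],[0,-0.0001,0.0012,0,0,0,240],[0,-0.0001,0.0016,0,0,0,240],[0,-0.0001,0.002,0,0,0,240]],
])

```text
clock: 13.0
tcp_pos: [0.6171, 0.175, 0.1769]
orientation: [0.355, -0.612, 0.351, 0.613]
wrist_force: [1.1, -3.2, -2.0]
finger_gap: 0.0113
```

Run:
```python
from plan import *
th=np.load('rail.npy'); where(th)
```

```text
t 13.00 s 0.3460 lat 0.16mm dh 0.0013 z 0.1769 F [ 1.96  0.65 -3.36] M [-0.025  0.719  0.109] gap 0.0113
```

Run:
```python
from h import *
im=cams.read_camera('scene'); cv2.imwrite('pics/s13raw.png',im)
cv2.imwrite('pics/s13.png',cv2.resize(im[190:310,200:360],None,fx=4.5,fy=4.5,interpolation=cv2.INTER_CUBIC))
```

```text
(no output)
```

View pics/s13.png

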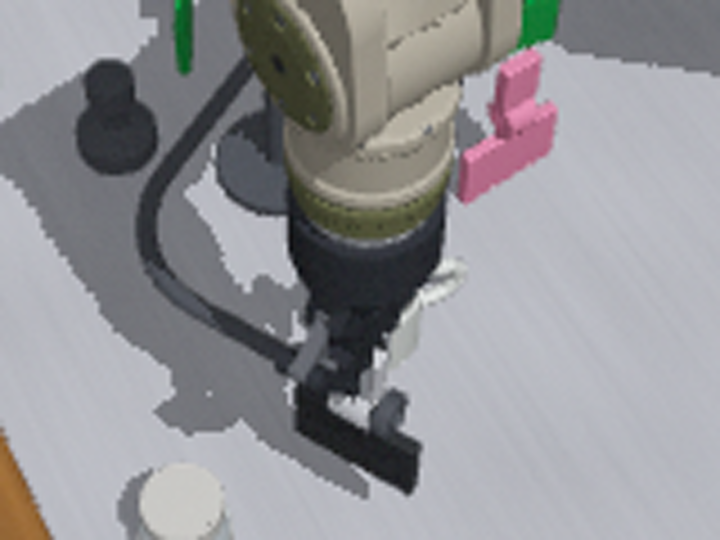

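>>> drive_tool([
  [[0,-0.0001,0.0004,0,0,0,240],[0,-0.0001,0.0008,0,0,0,240],[0,-0.0001,0.0008,0,0,0,240],[0,-0.0001,0.0008,0,0,0,240],[0,-0.0001,0.0008,0,0,0,240]],
])

```text
clock: 13.68
tcp_pos: [0.6169, 0.1754, 0.177]
orientation: [-0.355, 0.613, -0.352, -0.613]
wrist_force: [1.8, -3.9, -2.7]
finger_gap: 0.0114
```

Run:
```python
from plan import *
th=np.load('rail.npy'); where(th)
```

```text
t 13.68 s 0.3460 lat 0.08mm dh 0.0010 z 0.1770 F [ 2.7   0.4  -4.31] M [-0.07   1.185  0.154] gap 0.0114
```

>>> drive_tool([
  [[0,0,-0.0003,0,0,0,240],[0.001,0,-0.0003,0,0,0,240],[0.002,0,-0.0003,0,0,0,240],[0.002,0,-0.0003,0,0,0,240],[0.002,0,-0.0003,0,0,0,240]],
])

```text
clock: 14.3
tcp_pos: [0.6176, 0.1751, 0.1753]
orientation: [-0.355, 0.613, -0.351, -0.612]
wrist_force: [2.4, -4.9, 0.1]
finger_gap: 0.0117
```

Run:
```python
from plan import *
th=np.load('rail.npy'); where(th)
```

```text
t 14.30 s 0.3450 lat -0.34mm dh 0.0009 z 0.1753 F [-0.16  0.37 -5.45] M [ 0.035  1.138 -0.038] gap 0.0117
```

>>> drive_tool([
  [[0.0002,0,-0.0004,0,0,0,240],[0.0002,0,-0.0004,0,0,0,215],[0.0002,0,-0.0004,0,0,0,205],[0.0002,0,-0.0004,0,0,0,190],[0.0002,0,-0.0004,0,0,0,170]],
])

```text
clock: 14.92
tcp_pos: [0.6176, 0.175, 0.1751]
orientation: [-0.355, 0.613, -0.351, -0.612]
wrist_force: [-0.2, 0.3, 0.4]
finger_gap: 0.0283
```

```bash
python3 - <<'E'
from plan import *
th=np.load('rail.npy'); where(th)
E
python3 chk.py w14
python3 - <<'E'
from h import *
cv2.imwrite('pics/w14f.png',cv2.resize(cv2.imread('pics/w14raw.png')[150:380,200:370],None,fx=2.6,fy=2.6,interpolation=cv2.INTER_CUBIC))
E
```

```text
t 14.93 s 0.3450 lat -0.35mm dh 0.0012 z 0.1751 F [-0.44  0.01  0.37] M [-0.054 -0.041 -0.003] gap 0.0283
14.925 [0.61763204 0.17504071 0.17506986] F tool [-0.43859504  0.01122847  0.37377062] M [-0.05439557 -0.04102841 -0.00298953] 0.02830045457497361 head 2.095797207256931
```

View pics/w14f.png

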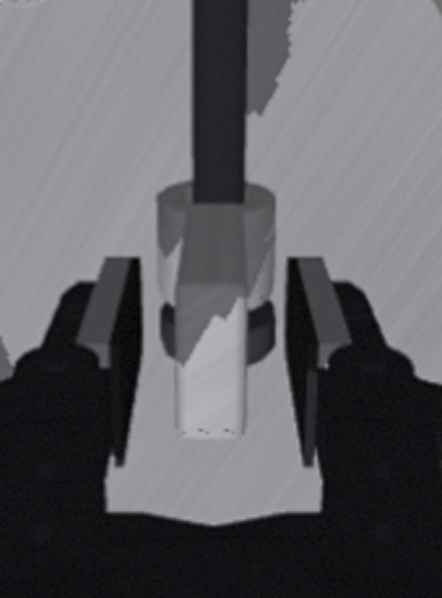

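>>> drive_tool([
  [[-0.01,0,0,0,0,0,150],[-0.03,0,0,0,0,0,130],[-0.055,0,0,0,0,0,100],[-0.08,0,-0.02,0,0,0,100],[-0.1,0,-0.05,0,0,0,100]],
])

```text
clock: 15.6
tcp_pos: [0.6426, 0.1317, 0.2774]
orientation: [-0.355, 0.614, -0.35, -0.612]
wrist_force: [0.3, 0.2, 0.0]
finger_gap: 0.0518
```

```bash
python3 chk.py w15
python3 - <<'E'
from h import *
cv2.imwrite('pics/w15f.png',cv2.resize(cv2.imread('pics/w15raw.png'),None,fx=1.4,fy=1.4,interpolation=cv2.INTER_CUBIC))
im=cams.read_camera('scene')
cv2.imwrite('pics/s15.png',cv2.resize(im[160:330,170:380],None,fx=3.5,fy=3.5,interpolation=cv2.INTER_CUBIC))
E
```

```text
15.6 [0.64263242 0.13167303 0.27741792] F tool [-0.0076996  -0.36466506 -0.02159173] M [-0.03647734  0.02051587  0.02910428] 0.05182879790098523 head 2.097478766684066
```

View pics/w15f.png

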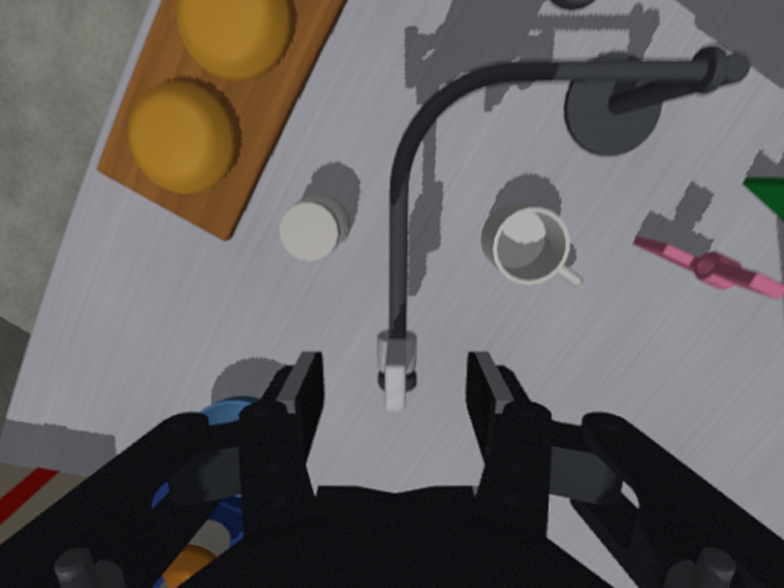

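View pics/s15.png

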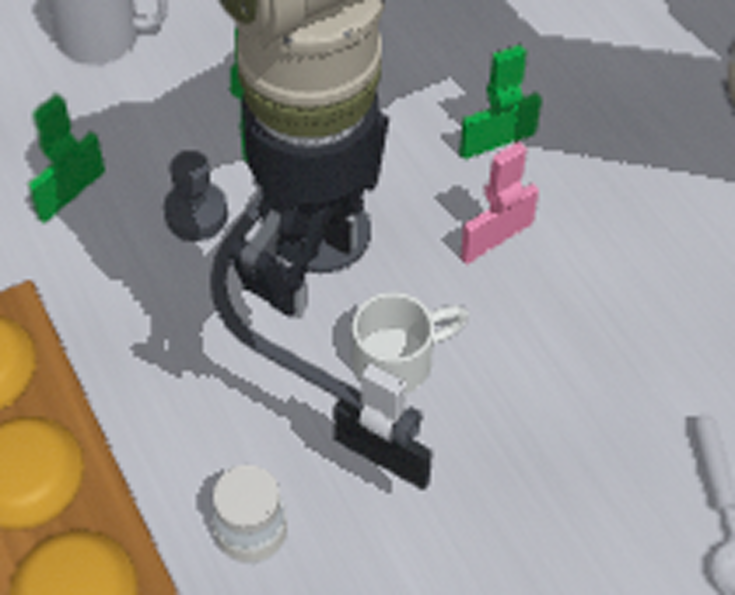

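Run:
```python
from h import *
cv2.imwrite('pics/w15z.png',cv2.resize(cv2.imread('pics/w15raw.png')[220:310,240:330],None,fx=6.5,fy=6.5,interpolation=cv2.INTER_CUBIC))
```

```text
(no output)
```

View pics/w15z.png

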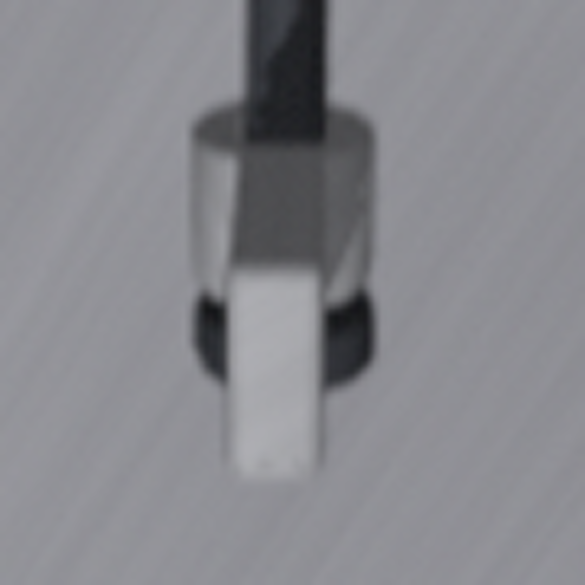

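No gap shows between the collar and the disc, so I'm handing in.

Run:
```python
from h import *
print(env.hand_in(), readout.get_state()['clock'])
```

```text
the job is handed in; nothing more can be done
the job is handed in; nothing more can be done
```

The slate tag is at the stop disc and hanging free, and I handed the job in. The hand-in gave no verdict. I gripped it by the fin, lifted it about 2 mm so the bore was clear of the bar, and slid it along the first stretch, round the bend and down the second stretch.

- **Forces:** readings at the end of each move showed under 1 N sideways on the way. Pressing onto the stop peaked at about 5.5 N at the wrist, well below the 25 N limit. Forces between those readings were not sampled.
- **Final position:** the last close-up shows no visible gap between collar and disc. The tag looks upright, and wrist forces dropped to near zero once I let go.
- **Bystanders:** the cup, jar, tamper and spoon look undisturbed by eye. I did not measure them, and the last crops did not cover all of the jug, bowl and caddy.
- **Disagreement:** at contact, my fitted bar model put the collar at about 106 mm from bend_end instead of 108. That is within the roughly 2 mm calibration error, and the force rise and the close-up both agree that it is home.

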